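# Check the hub slide and build up the cog stack

### The arm

A 6-joint arm with a two-finger parallel gripper is mounted at the origin on the work surface. World frame = base frame: x ahead of the robot, y to its left, z up, the work surface at z = 0. Lengths are in m, angles in rad, forces in N, time in s.
With the tool pointing down it reaches from about 0.15 to 0.775 m from the base axis. Payload 6.1 kg.
Tool frame: the origin (TCP) lies on the mounting face of the last link; the fingertips stand 173 mm ahead of it and the grasp point (between the pads) lies 155 mm ahead of it; z points along the fingers, y is the line along which they close (so a half turn about z gives the same grasp; the last joint's range is limited). The gripper opens to 85 mm and grips with 20 to 120 N. Pads are 22 mm wide; open, the fingers measure 114 mm over their backs; the gripper's body (76 mm by 85 mm) begins 54 mm behind the grasp point. The pads swing forward as they close: fully open they stand 13 mm farther back than shut.
Start: joints at [-1.159, 0.126, -0.04, 1.405, 0, 1.571], TCP at [0.21, -0.481, 0.405] pointing down, gripper open.
Joint ranges: [-2.72, 2.72], [-0.95, 1.95], [-1.27, 1.35], [-1.78, 2.02], [-1.46, 1.47], [-3.14, 3.14]. Speed limits (rad/s): [2.39, 2.39, 3.01, 3.14, 3.14, 3.14].

### API

Orientations are given as a rotation vector (axis times angle).
In Python, from workcell import arm gives the robot as it stands.
- The arm moves only by the shell command python3 -m crank 'ROWS' [FORCE]. ROWS is JSON, a list of rows, each a list of 3 entries, a list of its own where there are three numbers: the shift along the tool's x, y, z in units of 400 mm (1.0 is 400 mm), then the turn, a rotation vector about the tool's x, y, z in units of 180 degrees (1.0 is 180 degrees), then the closure in counts, from 0 (fully open) to 255 (shut). A call has exactly 10 rows; each row is the pose to reach, as a shift and turn from the pose commanded when the call began, along the tool's axes at that moment, turning the shorter way round; what a row does not reach only later rows make up. A row lasts 1/12 s, in which the tool goes at most 41.7 mm and 7.16 degrees, less where a joint would pass 70% of its speed; a pose out of reach is approached as far as the arm can. A call with a number of a shift or a turn outside -1 to 1 is refused whole. A call with a gripper value outside its range is refused whole. The fingers move at their own pace and stop on an object; FORCE is the grip in N (left out, the last holds). Time passes only in rows, so rows that repeat a pose let the fingers close, or fill a call up. It gives the time, the measured TCP pose, the force, the opening and the grip force at its end, in the units of the state.
- arm.get_state(): the state, without advancing time (a new reading comes with each control period).
- arm.camera(name): name is "side" or "top"; returns a dict with "frame" (480x640x3 uint8, red, green, blue), "fx", "fy", "cx", "cy" (pixels), "cam_to_world" (4x4, takes a point from camera to world coordinates). Camera axes: x right, y up, looking along -z (the intrinsics and any distortion apply to the point x, -y, -z); pixel columns grow to the right and rows downward; lengths in m; the calibration is good to about 2 mm. A picture is of the moment at which its call begins. There is no depth.
- arm.hand_in(): hands the job in; it is judged then, once.
The state is a dict: "clock": time; "joints": joint angles; "qd": joint speeds; "joint_efforts": joint torques, N m; "eef_pos": TCP position; "eef_rot": TCP orientation; "ft_force": force on the tool from outside, world axes, zero at the start; "ft_torque": the same for the moment, N m; "opening": finger opening in m; "gripper_force": force on a finger pad.
Only numpy, scipy, OpenCV 4.12 (cv2) and the standard library are available. Lean on these libraries where they do the work, as an engineer would, in place of code of your own. Each camera call takes 0.05 s, during which the arm holds its last target. There are 200 camera calls.

### The job

With the hub still bare, stroke the slide carriage through its whole travel to feel for sticky spots: all the way to the gauge end, then all the way back to the open end. Then slide every cog that is on the bench onto the splined hub, largest at the bottom to smallest at the top, turning each to find the master spline so that it drops fully home on what lies below, and the plain keyed spacer last. Finally run the loaded carriage fully to the gauge end and leave it there, without disturbing the other things on the bench.

Things in the scene. Friction and masses are not known exactly. Their poses are not given: they have to be found in the camera images.
- cog18: steel cog, 18 teeth, 76 mm over the teeth, the largest, flat on the bench, boss up (may be absent). 4 mm tooth disc, above it an eight-sided boss to grip, 42 mm across flats (flats face +x and every 45 deg), top at 13 mm. Origin: centre of underside; z up. Through-bore: 13 mm wide master slot toward +x (black dot on the disc there), 7 mm slots toward +y, -x, -y. 1 mm play on the hub all round, about 4 deg in yaw.
- cog16: steel cog, 16 teeth, 68 mm over the teeth, second largest, flat on the bench, boss up (may be absent). 4 mm tooth disc, above it an eight-sided boss to grip, 42 mm across flats (flats face +x and every 45 deg), top at 13 mm. Origin: centre of underside; z up. Through-bore: 13 mm wide master slot toward +x (black dot on the disc there), 7 mm slots toward +y, -x, -y. 1 mm play on the hub all round, about 4 deg in yaw.
- cog14: steel cog, 14 teeth, 60 mm over the teeth, third largest, flat on the bench, boss up (may be absent). 4 mm tooth disc, above it an eight-sided boss to grip, 42 mm across flats (flats face +x and every 45 deg), top at 13 mm. Origin: centre of underside; z up. Through-bore: 13 mm wide master slot toward +x (black dot on the disc there), 7 mm slots toward +y, -x, -y. 1 mm play on the hub all round, about 4 deg in yaw.
- cog12: steel cog, 12 teeth, 52 mm over the teeth, the smallest, flat on the bench, boss up (may be absent). 4 mm tooth disc, above it an eight-sided boss to grip, 42 mm across flats (flats face +x and every 45 deg), top at 13 mm. Origin: centre of underside; z up. Through-bore: 13 mm wide master slot toward +x (black dot on the disc there), 7 mm slots toward +y, -x, -y. 1 mm play on the hub all round, about 4 deg in yaw.
- end_spacer: plain steel spacer without teeth, always present, flat on the bench: eight-sided, 42 mm across flats (flats face +x and every 45 deg), 13 mm high. Origin: centre of underside; z up. Through-bore as in the cogs: 13 mm wide master slot toward +x, 7 mm slots toward +y, -x, -y; same play. Goes on last.
- hub (a point): on the axis of the upright splined hub, on the shoulder (50 mm flange) where the first cog rests, 56 mm above the bench; z up, +x along the rail to the gauge end. Hub: 24 mm core; 4 ribs to 15.5 mm radius, full to 56 mm above this point, tapered to 60 mm; then a cone nose to 67 mm. 11 mm wide master rib toward +x, 5 mm ribs toward +y, -x, -y. Each part takes 13 mm of height. Moves with the carriage.
- handle (a point): centre of the top of the black square handle post on the carriage: 14 x 14 mm, 43 mm tall, top 95 mm above the bench, sides square to the rail; 85 mm from the hub axis, away from the gauge end; axes as hub. Grip it from above and move it along the rail to work the carriage.
- carriage (a joint): aluminium carriage (170 x 70 mm, top 52 mm above the bench) on its straight rail: 0 m at the open end stop, 0.14 m at the gauge end stop (the end with post and dial gauge), growing along hub +x. About 5 N of friction; it stays where it is left.
- slide_base: grey base plate of the slide, 400 x 90 mm, screwed to the bench; origin at the centre of its underside; its +x runs along the rail to the gauge end. Its steel end stops rise to 46 mm; the gauge post with its dial rises to 130 mm, 188 mm from the centre, beyond the carriage's travel
- oil_bottle: bystander: grey bottle 48 mm wide, 130 mm high; origin underside centre
- jar: bystander: amber jar 60 mm wide, 80 mm high; origin underside centre
- screwdriver: bystander: screwdriver lying along its x
- wrench: bystander: wrench lying along its x
- bearing: bystander: plain steel ring bearing, 38 mm wide, 11 mm high, smooth bore; not part of the stack; origin underside centre
- grease_tin: bystander: round tin 72 mm wide, 32 mm high; origin underside centre
- chain_box: bystander: carton 60 x 60 x 35 mm; origin underside centre
There are look-alikes about, which are no part of the job. Leave any brown or purple look-alike of the cog16 alone. What is shaped like the cog14 but blue is not meant.

How it is judged:
By the outcome, as a careful person would: the job done as asked, in the order asked, and still so for the second after the job is handed in, with the robot touching nothing.
Of cog18, cog16, cog14, cog12 only 3 to 4 are there at a start; the rules pass over those that are not, and their reading is None.
At some moment in a run one of cog18, cog16, cog14, cog12, end_spacer may be knocked a few centimetres aside while the robot is not near it.
It also fails if it takes over 208 s, if anything falls off the work surface, if the arm or the gripper's body presses on something with over 40 N, if the wrist force passes 120 N, or if a joint passes its speed limit or range.

## Working session

There is one attempt and no reset: what is moved stays moved. The work goes in short steps, Python scripts to look and compute and a shell command to move; the robot and the scene stay as the last step left them, time stands still between calls to the robot, and variables do not carry over. Pictures are saved under pics/ and viewed, at most 14 in all, crops included, and the job is handed in when it is done.

```bash
ls; mkdir -p pics; python3 - <<'E'
from workcell import arm
import cv2,numpy as np
for n in("top","side"):
    c=arm.camera(n);cv2.imwrite(f"pics/{n}0.png",c["frame"][:,:,::-1])
    print(n,{k:(v if k!="cam_to_world" else np.round(v,4).tolist()) for k,v in c.items() if k!="frame"})
s=arm.get_state();print(s)
E
```

```text
pics
top {'fx': 568.0034495918504, 'fy': 568.0034495918504, 'cx': 314.569721860214, 'cy': 236.44441917296615, 'cam_to_world': [[0.0123, 0.9926, -0.1205, 0.3751], [-0.9997, 0.0096, -0.0233, -0.0258], [-0.0219, 0.1208, 0.9924, 1.3774], [0.0, 0.0, 0.0, 1.0]]}
side {'fx': 498.5350977676602, 'fy': 498.5350977676602, 'cx': 320.2388405816701, 'cy': 242.27823480303428, 'cam_to_world': [[-0.7775, 0.3873, -0.4955, -0.0151], [-0.6287, -0.4603, 0.6268, 0.7248], [0.0147, 0.7988, 0.6014, 0.75], [0.0, 0.0, 0.0, 1.0]]}
{'clock': 0.1, 'joints': array([-1.15901497e+00,  1.26343345e-01, -4.05133398e-02,  1.40538738e+00,
        1.87442797e-05,  1.57075919e+00]), 'qd': array([ 1.26348861e-03,  1.42053133e-03,  3.44004735e-03,  5.62887368e-04,
        1.53554536e-03, -7.25704042e-05]), 'joint_efforts': array([-1.34822585e-03, -4.36901665e+01,  3.53609526e+01,  1.36528333e-02,
       -5.20383003e-05, -6.94216055e-06]), 'eef_pos': array([ 0.2100841 , -0.48101032,  0.40399084]), 'eef_rot': array([-3.07383704e+00, -6.42030939e-01,  4.35854544e-04]), 'ft_force': array([ 1.04551104, -1.30813921,  0.48261437]), 'ft_torque': array([-0.02587409,  0.05833343, -0.00193718]), 'gripper_force': 0.0, 'opening': 0.08556323342062823}
```

View pics/top0.png

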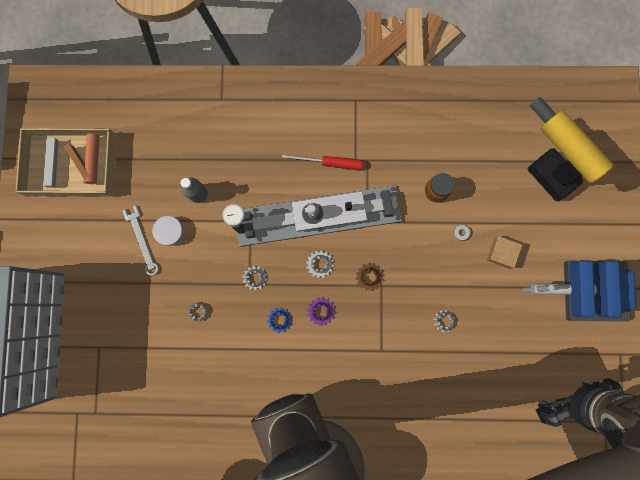

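View pics/side0.png

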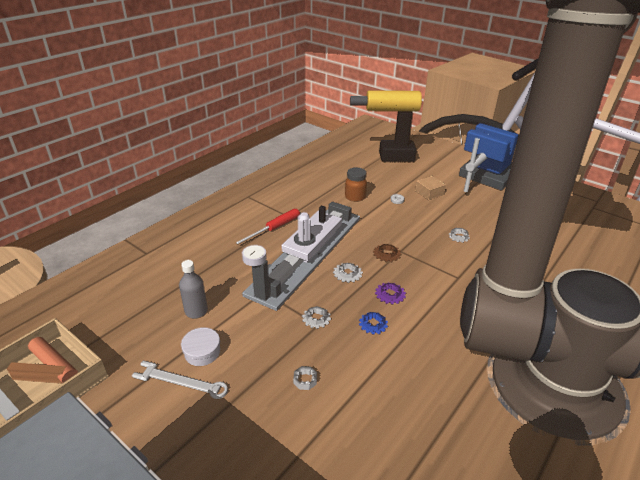

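```bash
cat > h.py <<'E'
from workcell import arm
import cv2,numpy as np
from scipy.spatial.transform import Rotation as R
def ray(c,u,v,z):
    M=np.array(c["cam_to_world"]);d=M[:3,:3]@np.array([(u-c["cx"])/c["fx"],-(v-c["cy"])/c["fy"],-1.])
    return M[:3,3]+d*(z-M[2,3])/d[2]
def proj(c,p):
    M=np.array(c["cam_to_world"]);q=M[:3,:3].T@(np.array(p)-M[:3,3])
    return c["cx"]-c["fx"]*q[0]/q[2],c["cy"]+c["fy"]*q[1]/q[2]
def crop(c,u,v,r,s):
    f=c["frame"][:,:,::-1];return cv2.resize(cv2.getRectSubPix(np.ascontiguousarray(f),(2*r,2*r),(u,v)),(s,s),interpolation=cv2.INTER_CUBIC)
E
python3 - <<'E'
from h import *
c=arm.camera("top")
f=c["frame"];hsv=cv2.cvtColor(f,cv2.COLOR_RGB2HSV)
for nm,u,v in(("A",320,263),("B",255,278),("C",445,321),("S",199,312),("bear",462,232)):
    m=((hsv[...,1]<70)&(hsv[...,2]>60)).astype(np.uint8); w=np.zeros_like(m);w[v-20:v+20,u-20:u+20]=1
    cs,_=cv2.findContours(m*w,cv2.RETR_EXTERNAL,cv2.CHAIN_APPROX_NONE)
    k=max(cs,key=cv2.contourArea);(cu,cv_),r=cv2.minEnclosingCircle(k)
    p=ray(c,cu,cv_,.004);q=ray(c,cu+r,cv_,.004)
    print(nm,cu,cv_,np.round(p,4),"diam mm",2e3*np.linalg.norm(q-p))
im=np.vstack([np.hstack([crop(c,*a,18,260) for a in((320,263),(255,278),(445,321))]),np.hstack([crop(c,199,312,18,260),crop(c,462,232,18,260),crop(c,340,210,34,260)])])
cv2.imwrite("pics/crops.png",im)
E
```

```text
A 319.71453857421875 263.83563232421875 [ 0.4752 -0.0069  0.004 ] diam mm 69.38498612254945
B 254.26190185546875 277.73809814453125 [0.4398 0.1511 0.004 ] diam mm 60.306920889051035
C 444.1486511230469 320.56756591796875 [ 0.3431 -0.3048  0.004 ] diam mm 52.696764434381706
S 197.5465087890625 311.2209167480469 [0.3577 0.2861 0.004 ] diam mm 46.987676312511134
bear 461.7340393066406 232.41488647460938 [ 0.5552 -0.3504  0.004 ] diam mm 39.06375829327742
```

View pics/crops.png

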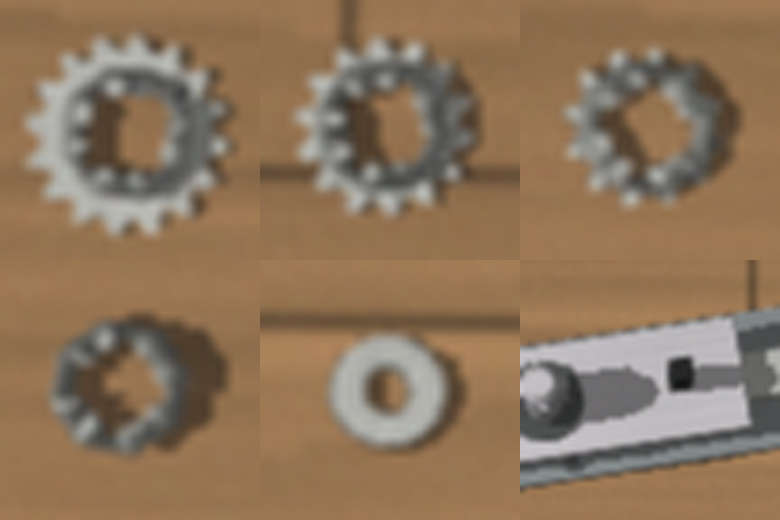

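```bash
cat >> h.py <<'E'
def rect(c,p,z,half,n):
    # rectified patch: up=+x world, left=+y
    g=np.linspace(-half,half,n)
    uv=np.array([[proj(c,(p[0]-a,p[1]-b,z)) for b in g] for a in g],np.float32)
    return cv2.remap(c["frame"][:,:,::-1],uv[...,0],uv[...,1],cv2.INTER_CUBIC)
P={"16":(.4752,-.0069),"14":(.4398,.1511),"12":(.3431,-.3048),"S":(.3577,.2861)}
E
python3 - <<'E'
from h import *
T=arm.camera("top");S=arm.camera("side")
rows=[]
for c in(T,S): rows.append(np.hstack([rect(c,P[k],.008,.04,200) for k in P]))
cv2.imwrite("pics/rect.png",np.vstack(rows))
f=T["frame"];hsv=cv2.cvtColor(f,cv2.COLOR_RGB2HSV)
# handle: dark blob near 348,206
for c,u,v in((T,348,206),(S,322,212)):
    g=c["frame"].max(2)<45;w=np.zeros_like(g);w[v-8:v+9,u-7:u+8]=1
    n,l,st,ce=cv2.connectedComponentsWithStats((g&w).astype(np.uint8))
    for i in range(1,n):print("handle",st[i],ce[i],ray(c,*ce[i],.095))
cv2.imwrite("pics/slide.png",np.hstack([cv2.resize(T["frame"][170:260,215:415,::-1],(790,356),interpolation=cv2.INTER_CUBIC)]))
E
```

```text
handle [346 202   6   8  41] [348.34146341 205.7804878 ] [ 0.60223733 -0.07213734  0.095     ]
handle [321 206   2   1   2] [321.5 206. ] [ 0.61397647 -0.07327171  0.095     ]
handle [324 207   1   1   1] [324. 207.] [ 0.60658904 -0.07371294  0.095     ]
handle [324 209   1  12  12] [324.  214.5] [ 0.5863163  -0.04833069  0.095     ]
handle [319 210   2  11  13] [319.15384615 215.15384615] [ 0.59330944 -0.0387977   0.095     ]
```

View pics/rect.png

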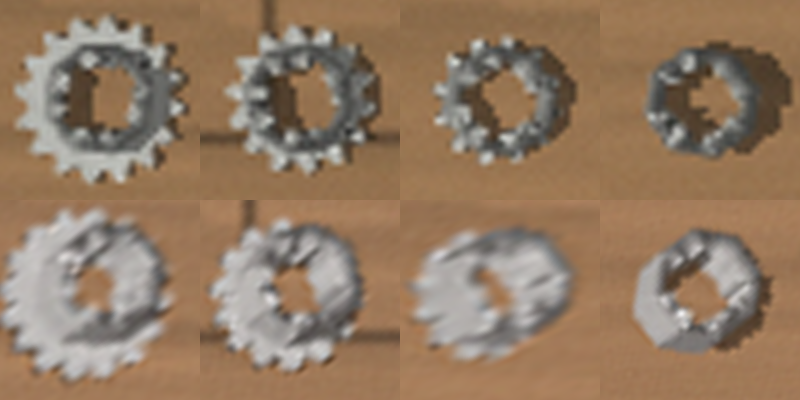

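View pics/slide.png

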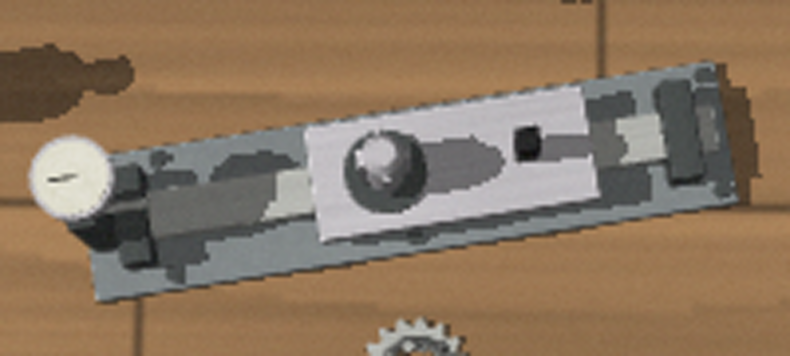

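```bash
python3 - <<'E'
from h import *
T=arm.camera("top")
f=T["frame"].astype(np.float32);sat=(f[...,0]-f[...,2])/(f[...,0]+1)
for k in P:
    # bore centre: centroid of saturated region within 16mm at z .008
    p=np.array(P[k]);n=161;g=np.linspace(-.02,.02,n)
    for it in range(4):
        uv=np.array([[proj(T,(p[0]-a,p[1]-b,.011)) for b in g] for a in g],np.float32)
        s=cv2.remap(sat,uv[...,0],uv[...,1],cv2.INTER_LINEAR)
        A,B=np.meshgrid(g,g,indexing="ij");w=np.clip(s-.15,0,.2)*(A**2+B**2<.0175**2)
        p=p-np.array([(w*A).sum(),(w*B).sum()])/w.sum()
    print(k,np.round(p,4))
    th=np.arange(0,360,10)
    for r in(.0135,.015,.017):
        v=[sat[tuple(0 for _ in())] if 0 else cv2.remap(sat,*[np.array([[x]],np.float32) for x in proj(T,(p[0]+r*np.cos(np.radians(t)),p[1]+r*np.sin(np.radians(t)),.011))],cv2.INTER_LINEAR)[0,0] for t in th]
        v=np.array(v);print("  ",r," ".join("%2d"%(100*x) for x in v))
    if k!="S":
        for r in(.0235,.0255):
            gr=f.mean(2);v=[cv2.remap(gr,*[np.array([[x]],np.float32) for x in proj(T,(p[0]+r*np.cos(np.radians(t)),p[1]+r*np.sin(np.radians(t)),.004))],cv2.INTER_LINEAR)[0,0] for t in th]
            print("  ring"," ".join("%3d"%x for x in v))
K=lambda a,b:(215+a/3.95,170+b/3.9556)
e=[ray(T,*K(*q),.01) for q in((97,301),(737,202),(715,62))];print("base",e,np.degrees(np.arctan2(*(e[0]-e[1])[[1,0]])))
e=[ray(T,*K(*q),.052) for q in((306,128),(320,241),(598,193),(581,85))];print("carr",np.round(e,4),[np.degrees(np.arctan2(*d[[1,0]])) for d in(e[0]-e[3],e[1]-e[2])],np.mean(e,0))
E
```

```text
16 [ 0.4754 -0.0069]
   0.0135 13 12 12 28 39 27 19 15 21 28 24 25 39 42 30 19 12 16 17 14 22 35 45 32 17 10 15 20 22 33 42 45 44 35 16  9
   0.015  6  4  4 17 29 18  7  3  9 13 11 12 32 38 23  5  4  7  7  6 12 19 32 25  3  4  6  6  7 18 32 30 34 22  4  4
   0.017  2  1  3 10  9  7  2  2  1  2  1  2 22 17  8  2  2  2  2  2  2  6  5  7  2  2  2  3  2  3  9  6  8  8  3  2
  ring 168 154 138 162 161 151 154 161 172 178 170 163 175 172 169 161 167 182 182 166 170 121 102 104  98 100 103 103 102  97  99  68 101 133 120 151
  ring 177 175 175 173 175 179 179 178 179 176 174 178 178 178 179 176 174 181 181 183 182 173 129 135 110 104 102 103 104 102 126  96 116 176 174 173
14 [0.4398 0.1499]
   0.0135  9  8 14 14 19 38 37 24 11 16 17 14 16 17 37 31 11 11 12 13  6 20 43 38 36 31 23  4  6 10  4  9 29 42 33 14
   0.015  5  3  3  6  7 21 28 17  5  5  8  7  4 12 27 31  4  4  3  3  2  5 24 23 17 16 14  2  2  3  3  3 19 35 28  6
   0.017  2  1  1  3  4  2  9  8  2  2  3  2  2  3 13 14  3  3  0  3  2  3  3  7  4  5  4  2  2  2  3  1  3 15  5  2
  ring 144 159 124 130 114 134 139 125 141 138 149 155
[... 973 characters left out ...]
6 38 36 27 14  8  3  3  9 16 37 34 17 14 12 14 12 14 32 45 34 13 10 13  9 12 11 21 38
   0.015 17  7  3  4  2  1 14 25 15 16 12  4  3  2  1  2  6 34 23  6  7  2  6  3  6 23 28 18  6  4  3  3  2  4  9 23
   0.017  6  2  2  2  4  0  2  2  1  4  4  1  2  1  2  2  1 13  6  2  3  1  2  2  2  4 11  9  4  3  3  1  1  2  3  8
base [array([0.51581407, 0.18809886, 0.01      ]), array([ 0.58078604, -0.20439597,  0.01      ]), array([ 0.66811969, -0.19135861,  0.01      ])] 99.39927214695341
carr [[ 0.617   0.0587  0.052 ]
 [ 0.5487  0.0491  0.052 ]
 [ 0.5791 -0.1163  0.052 ]
 [ 0.6445 -0.1061  0.052 ]] [np.float64(99.48261943447194), np.float64(100.40818881596833)] [ 0.59732826 -0.02864482  0.052     ]
```

```bash
cat > t.py <<'E'
import sys
from h import *
def t(x,y,z,psi,start=None):
    s=arm.get_state() if start is None else start
    R0=R.from_rotvec(s["eef_rot"]);a=np.radians(psi)
    yy=np.array([np.cos(a),np.sin(a),0]);zz=np.array([0,0,-1.]);R1=R.from_matrix(np.c_[np.cross(yy,zz),yy,zz])
    d=R0.inv().apply(np.array([x,y,z])-s["eef_pos"])/.4;r=(R0.inv()*R1).as_rotvec()/np.pi
    print(np.round(d,4).tolist(),np.round(r,4).tolist(),"dist mm",round(400*np.linalg.norm(d)),"deg",round(180*np.linalg.norm(r)))
    return {"eef_pos":np.array([x,y,z]),"eef_rot":R1.as_rotvec()}
a=sys.argv[1:];s=None
for g in a: s=t(*map(float,g.split(",")),start=s)
s=arm.get_state();y=R.from_rotvec(s["eef_rot"]).apply([0,1,0])
print("t",s["clock"],"pos",np.round(s["eef_pos"],4),"psi",np.round(np.degrees(np.arctan2(y[1],y[0])),2),"q",np.round(np.degrees(s["joints"])),"F",np.round(s["ft_force"],1),"open",round(1e3*s["opening"],1),"gf",s["gripper_force"])
E
python3 t.py .602,-.072,.32,-80.5 .602,-.072,.233,-80.5
```

```text
[1.3071, -0.545, 0.2114] [-0.0002, 0.0, 0.0783] dist mm 573 deg 14
[-0.0, 0.0, 0.2175] [-0.0, -0.0, 0.0] dist mm 87 deg 0
t 0.3 pos [ 0.2101 -0.4811  0.4044] psi -66.41 q [-66.   7.  -2.  81.   0.  90.] F [0.7 0.3 0.8] open 85.8 gf 0.0
```

```bash
python3 -m crank '[[[0.8,-0.33,0.1],[0,0,0.0783],60],[[0.8,-0.33,0.1],[0,0,0.0783],60],[[0.8,-0.33,0.1],[0,0,0.0783],60],[[0.8,-0.33,0.1],[0,0,0.0783],60],[[0.8,-0.33,0.1],[0,0,0.0783],60],[[0.8,-0.33,0.1],[0,0,0.0783],60],[[0.8,-0.33,0.1],[0,0,0.0783],60],[[0.8,-0.33,0.1],[0,0,0.0783],60],[[0.8,-0.33,0.1],[0,0,0.0783],60],[[0.8,-0.33,0.1],[0,0,0.0783],60]]' 60; python3 t.py .602,-.072,.32,-80.5 .602,-.072,.233,-80.5
```

```text
clock: 1.13
eef_pos: [0.4529, -0.2291, 0.3638]
eef_rot: [-3.129, -0.268, 0.0]
ft_force: [-0.3, 0.2, -0.5]
opening: 0.065
gripper_force: 0.0
[0.4341, -0.3233, 0.1099] [-0.0005, -0.0, 0.0017] dist mm 221 deg 0
[-0.0, 0.0, 0.2175] [-0.0, -0.0, 0.0] dist mm 87 deg 0
t 1.1333 pos [ 0.4529 -0.2291  0.3638] psi -80.2 q [-27.   6.  -9.  75.   0. 143.] F [-0.3  0.2 -0.5] open 65.0 gf 0.0
```

```bash
python3 -m crank '[[[0.4341,-0.3233,0.11],[0,0,0.0017],60],[[0.4341,-0.3233,0.11],[0,0,0.0017],60],[[0.4341,-0.3233,0.11],[0,0,0.0017],60],[[0.4341,-0.3233,0.11],[0,0,0.0017],60],[[0.4341,-0.3233,0.11],[0,0,0.0017],60],[[0.4341,-0.3233,0.11],[0,0,0.0017],60],[[0.4341,-0.3233,0.11],[0,0,0.0017],60],[[0.4341,-0.3233,0.11],[0,0,0.0017],60],[[0.4341,-0.3233,0.11],[0,0,0.0017],60],[[0.4341,-0.3233,0.11],[0,0,0.0017],60]]' 60; python3 t.py .602,-.072,.233,-80.5;  python3 - <<'E'
from h import *
S=arm.camera("side");cv2.imwrite("pics/s1.png",crop(S,318,190,45,600))
E
```

```text
clock: 1.97
eef_pos: [0.5997, -0.0772, 0.3214]
eef_rot: [3.131, 0.249, 0.001]
ft_force: [0.6, -0.3, -0.9]
opening: 0.0651
gripper_force: 0.0
[0.0077, -0.012, 0.221] [0.0001, -0.0001, -0.0023] dist mm 89 deg 0
t 1.9667 pos [ 0.5997 -0.0772  0.3214] psi -80.91 q [ -7.  16.  -1.  72.  -0. 164.] F [ 0.6 -0.3 -0.9] open 65.1 gf 0.0
```

View pics/s1.png

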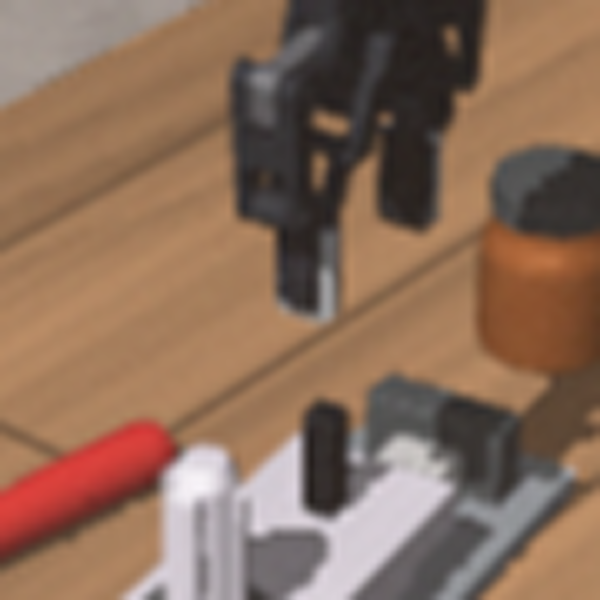

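```bash
python3 -m crank '[[[0.0077,-0.012,0.08],[0,0,-0.0023],60],[[0.0077,-0.012,0.15],[0,0,-0.0023],60],[[0.0077,-0.012,0.221],[0,0,-0.0023],60],[[0.0077,-0.012,0.221],[0,0,-0.0023],60],[[0.0077,-0.012,0.221],[0,0,-0.0023],60],[[0.0077,-0.012,0.221],[0,0,-0.0023],255],[[0.0077,-0.012,0.221],[0,0,-0.0023],255],[[0.0077,-0.012,0.221],[0,0,-0.0023],255],[[0.0077,-0.012,0.221],[0,0,-0.0023],255],[[0.0077,-0.012,0.221],[0,0,-0.0023],255]]' 40;python3 -m crank '[[[0,0,0],[0,0,0],255],[[0,0,0],[0,0,0],255],[[0,0,0],[0,0,0],255],[[0,0,0],[0,0,0],255],[[0,0,0],[0,0,0],255],[[0,0,0],[0,0,0],255],[[0,0,0],[0,0,0],255],[[0,0,0],[0,0,0],255],[[0,0,0],[0,0,0],255],[[0,0,0],[0,0,0],255]]' 40; python3 t.py .587,.024,.233,-80.5
```

```text
clock: 2.85
eef_pos: [0.6032, -0.0708, 0.2339]
eef_rot: [3.13, 0.263, 0.004]
ft_force: [-1.1, -0.6, 7.6]
opening: 0.0134
gripper_force: 39.7
clock: 3.68
eef_pos: [0.6032, -0.0708, 0.234]
eef_rot: [3.13, 0.263, 0.004]
ft_force: [-1.0, -1.7, 5.6]
opening: 0.0134
gripper_force: 39.7
[-0.0004, -0.2406, 0.0021] [0.0004, -0.0008, 0.0005] dist mm 96 deg 0
t 3.6833 pos [ 0.6032 -0.0708  0.234 ] psi -80.41 q [ -7.  19.  -9.  62.  -0. 164.] F [-1.  -1.7  5.6] open 13.4 gf 39.66620922088623
```

```bash
python3 -m crank '[[[0,-0.02,0],[0,0,0],255],[[0,-0.04,0],[0,0,0],255],[[0,-0.07,0],[0,0,0],255],[[0,-0.1,0],[0,0,0],255],[[0,-0.13,0],[0,0,0],255],[[0,-0.16,0],[0,0,0],255],[[0,-0.18,0],[0,0,0],255],[[0,-0.2,0],[0,0,0],255],[[0,-0.215,0],[0,0,0],255],[[0,-0.22,0],[0,0,0],255]]' 60;python3 -m crank '[[[0,-0.004,0],[0,0,0],255],[[0,-0.008,0],[0,0,0],255],[[0,-0.012,0],[0,0,0],255],[[0,-0.016,0],[0,0,0],255],[[0,-0.02,0],[0,0,0],255],[[0,-0.023,0],[0,0,0],255],[[0,-0.026,0],[0,0,0],255],[[0,-0.028,0],[0,0,0],255],[[0,-0.03,0],[0,0,0],255],[[0,-0.03,0],[0,0,0],255]]'; python3 t.py
```

```text
clock: 4.52
eef_pos: [0.5888, 0.0163, 0.234]
eef_rot: [3.128, 0.263, 0.005]
ft_force: [1.1, -5.5, 6.3]
opening: 0.0134
gripper_force: 59.0
clock: 5.35
eef_pos: [0.5871, 0.0263, 0.234]
eef_rot: [3.125, 0.26, 0.006]
ft_force: [2.8, -11.3, 5.4]
opening: 0.013
gripper_force: 59.1
t 5.35 pos [0.5871 0.0263 0.234 ] psi -80.5 q [  3.  17. -12.  61.  -0. 173.] F [  2.8 -11.3   5.4] open 13.0 gf 59.07208800315857
```

```bash
python3 -m crank '[[[0,-0.003,0],[0,0,0],255],[[0,-0.005,0],[0,0,0],255],[[0,-0.007,0],[0,0,0],255],[[0,-0.009,0],[0,0,0],255],[[0,-0.01,0],[0,0,0],255],[[0,-0.01,0],[0,0,0],255],[[0,-0.01,0],[0,0,0],255],[[0,-0.01,0],[0,0,0],255],[[0,-0.01,0],[0,0,0],255],[[0,-0.01,0],[0,0,0],255]]'; python3 t.py
```

```text
clock: 6.18
eef_pos: [0.5869, 0.0276, 0.2341]
eef_rot: [3.118, 0.254, 0.007]
ft_force: [4.8, -25.7, 4.2]
opening: 0.0131
gripper_force: 59.4
t 6.1833 pos [0.5869 0.0276 0.2341] psi -80.67 q [  3.  17. -12.  61.  -1. 174.] F [  4.8 -25.7   4.2] open 13.1 gf 59.44643676280975
```

```bash
python3 -m crank '[[[0,0.02,0],[0,0,0],255],[[0,0.05,0],[0,0,0],255],[[0,0.09,0],[0,0,0],255],[[0,0.13,0],[0,0,0],255],[[0,0.17,0],[0,0,0],255],[[0,0.21,0],[0,0,0],255],[[0,0.25,0],[0,0,0],255],[[0,0.29,0],[0,0,0],255],[[0,0.32,0],[0,0,0],255],[[0,0.33,0],[0,0,0],255]]';python3 -m crank '[[[0,0.004,0],[0,0,0],255],[[0,0.008,0],[0,0,0],255],[[0,0.012,0],[0,0,0],255],[[0,0.016,0],[0,0,0],255],[[0,0.02,0],[0,0,0],255],[[0,0.023,0],[0,0,0],255],[[0,0.026,0],[0,0,0],255],[[0,0.028,0],[0,0,0],255],[[0,0.03,0],[0,0,0],255],[[0,0.03,0],[0,0,0],255]]'; python3 t.py; python3 -m crank '[[[0,0.004,0],[0,0,0],255],[[0,0.008,0],[0,0,0],255],[[0,0.01,0],[0,0,0],255],[[0,0.012,0],[0,0,0],255],[[0,0.012,0],[0,0,0],255],[[0,0.012,0],[0,0,0],255],[[0,0.012,0],[0,0,0],255],[[0,0.012,0],[0,0,0],255],[[0,0.012,0],[0,0,0],255],[[0,0.012,0],[0,0,0],255]]'; python3 t.py
```

```text
clock: 7.02
eef_pos: [0.6078, -0.0989, 0.234]
eef_rot: [-3.129, -0.262, -0.004]
ft_force: [-1.6, 6.2, 7.6]
opening: 0.0131
gripper_force: 60.4
clock: 7.85
eef_pos: [0.6096, -0.1093, 0.234]
eef_rot: [-3.129, -0.264, -0.003]
ft_force: [-3.1, 4.6, 7.9]
opening: 0.0132
gripper_force: 60.4
t 7.85 pos [ 0.6096 -0.1093  0.234 ] psi -80.35 q [-10.  20.  -8.  62.   0. 160.] F [-3.1  4.6  7.9] open 13.2 gf 60.40659964084625
clock: 8.68
eef_pos: [0.6102, -0.1133, 0.234]
eef_rot: [-3.127, -0.265, -0.003]
ft_force: [-3.9, 7.7, 8.7]
opening: 0.0133
gripper_force: 60.5
t 8.6833 pos [ 0.6102 -0.1133  0.234 ] psi -80.31 q [-11.  20.  -7.  62.   0. 160.] F [-3.9  7.7  8.7] open 13.3 gf 60.50503671169281
```

```bash
python3 -m crank '[[[0,0.003,0],[0,0,0],255],[[0,0.006,0],[0,0,0],255],[[0,0.009,0],[0,0,0],255],[[0,0.01,0],[0,0,0],255],[[0,0.01,0],[0,0,0],255],[[0,0.01,0],[0,0,0],255],[[0,0.01,0],[0,0,0],255],[[0,0.01,0],[0,0,0],255],[[0,0.01,0],[0,0,0],255],[[0,0.01,0],[0,0,0],255]]'; python3 t.py
```

```text
clock: 9.52
eef_pos: [0.6104, -0.1146, 0.234]
eef_rot: [-3.12, -0.269, -0.002]
ft_force: [-5.7, 22.5, 11.2]
opening: 0.0128
gripper_force: 61.2
t 9.5167 pos [ 0.6104 -0.1146  0.234 ] psi -80.15 q [-11.  20.  -7.  63.   1. 159.] F [-5.7 22.5 11.2] open 12.8 gf 61.246023774147034
```

```bash
python3 -m crank '[[[0,-0.003,0],[0,0,0],60],[[0,-0.005,0],[0,0,0],60],[[0,-0.005,0],[0,0,0],60],[[0,-0.005,0],[0,0,0],60],[[0,-0.005,0],[0,0,-0.04],60],[[0,-0.005,0],[0,0,-0.08],60],[[0,-0.005,0],[0,0,-0.12],60],[[0,-0.005,0],[0,0,-0.16],60],[[0,-0.005,0],[0,0,-0.2],60],[[0,-0.005,0],[0,0,-0.24],60]]' 20;python3 t.py .61,-.1128,.234,9.4
```

```text
clock: 10.35
eef_pos: [0.6106, -0.1173, 0.2321]
eef_rot: [2.813, 1.399, -0.0]
ft_force: [-0.1, -0.7, -0.4]
opening: 0.0654
gripper_force: 0.0
[0.0082, -0.008, -0.0047] [-0.0, 0.0001, -0.2584] dist mm 5 deg 47
t 10.35 pos [ 0.6106 -0.1173  0.2321] psi -37.11 q [-11.  20.  -7.  62.  -0. 116.] F [-0.1 -0.7 -0.4] open 65.4 gf 0.0
```

```bash
python3 -m crank '[[[0.0082,-0.008,-0.0047],[0,0,-0.04],60],[[0.0082,-0.008,-0.0047],[0,0,-0.08],60],[[0.0082,-0.008,-0.0047],[0,0,-0.12],60],[[0.0082,-0.008,-0.0047],[0,0,-0.16],60],[[0.0082,-0.008,-0.0047],[0,0,-0.2],60],[[0.0082,-0.008,-0.0047],[0,0,-0.24],60],[[0.0082,-0.008,-0.0047],[0,0,-0.2584],60],[[0.0082,-0.008,-0.0047],[0,0,-0.2584],60],[[0.0082,-0.008,-0.0047],[0,0,-0.2584],200],[[0.0082,-0.008,-0.0047],[0,0,-0.2584],255]]' 20; python3 t.py;python3 -m crank '[[[0,0,0],[0,0,0],255],[[0,0,0],[0,0,0],255],[[0,0,0],[0,0,0],255],[[0,0,0],[0,0,0],255],[[0,0,0],[0,0,0],255],[[0,0,0],[0,0,0],255],[[0,0,0],[0,0,0],255],[[0,0,0],[0,0,0],255],[[0,0,0],[0,0,0],255],[[0,0,0],[0,0,0],255]]' 20;python3 t.py
```

```text
clock: 11.18
eef_pos: [0.61, -0.1125, 0.2341]
eef_rot: [-2.041, -2.388, 0.0]
ft_force: [-0.1, -0.0, 0.3]
opening: 0.042
gripper_force: 0.0
t 11.1833 pos [ 0.61   -0.1125  0.2341] psi 8.97 q [-10.  20.  -7.  62.  -0.  71.] F [-0.1 -0.   0.3] open 42.0 gf 0.0
clock: 12.02
eef_pos: [0.613, -0.1119, 0.2348]
eef_rot: [2.035, 2.387, 0.009]
ft_force: [14.0, 1.2, -6.5]
opening: 0.0136
gripper_force: 26.0
t 12.0167 pos [ 0.613  -0.1119  0.2348] psi 9.11 q [-10.  20.  -7.  62.   0.  71.] F [14.   1.2 -6.5] open 13.6 gf 25.970470011234283
```

```bash
python3 -m crank '[[[0,0.0095,0],[0,0,0],255],[[0,0.0095,0],[0,0,0],255],[[0,0.0095,0],[0,0,0],255],[[0,0.0095,0],[0,0,0],255],[[0,0.0095,0],[0,0,0],255],[[0,0.0095,0],[0,0,0],255],[[0,0.0095,0],[0,0,0],255],[[0,0.0095,0],[0,0,0],255],[[0,0.0095,0],[0,0,0],255],[[0,0.0095,0],[0,0,0],255]]' 20;python3 t.py
```

```text
clock: 12.85
eef_pos: [0.6141, -0.1117, 0.2347]
eef_rot: [2.038, 2.39, 0.001]
ft_force: [4.1, -0.9, 5.0]
opening: 0.0135
gripper_force: 26.8
t 12.85 pos [ 0.6141 -0.1117  0.2347] psi 9.09 q [-10.  21.  -7.  63.   0.  71.] F [ 4.1 -0.9  5. ] open 13.5 gf 26.82439774274826
```

```bash
python3 -m crank '[[[0,0,0],[0,0,0],60],[[0,0,0],[0,0,0],60],[[0,0,0],[0,0,0],60],[[0,0,-0.1],[0,0,0],60],[[0,0,-0.2],[0,0,0],60],[[0,0,-0.3],[0,0,0],60],[[0,0,-0.3],[0,0,0],60],[[0,0,-0.3],[0,0,0],60],[[0,0,-0.3],[0,0,0],60],[[0,0,-0.3],[0,0,0],60]]' 40;python3 t.py .4754,-.0069,.25,41 .4754,-.0069,.177,41
```

```text
clock: 13.68
eef_pos: [0.6133, -0.1116, 0.3522]
eef_rot: [-2.037, -2.388, 0.003]
ft_force: [0.4, -0.5, -0.0]
opening: 0.0649
gripper_force: 0.0
[0.3126, -0.2983, 0.2569] [-0.0009, -0.0006, -0.1773] dist mm 201 deg 32
[0.0, -0.0, 0.1825] [0.0, 0.0, -0.0] dist mm 73 deg 0
t 13.6833 pos [ 0.6133 -0.1116  0.3522] psi 9.09 q [-10.  18.   5.  77.  -0.  71.] F [ 0.4 -0.5 -0. ] open 64.9 gf 0.0
```

```bash
python3 -m crank '[[[0.08,-0.075,0],[0,0,-0.04],60],[[0.16,-0.15,0],[0,0,-0.08],60],[[0.24,-0.225,0.03],[0,0,-0.12],60],[[0.3126,-0.2983,0.1],[0,0,-0.16],60],[[0.3126,-0.2983,0.18],[0,0,-0.1773],60],[[0.3126,-0.2983,0.2569],[0,0,-0.1773],60],[[0.3126,-0.2983,0.2569],[0,0,-0.1773],60],[[0.3126,-0.2983,0.2569],[0,0,-0.1773],60],[[0.3126,-0.2983,0.2569],[0,0,-0.1773],60],[[0.3126,-0.2983,0.2569],[0,0,-0.1773],60]]';python3 t.py .4754,-.0069,.178,41; python3 - <<'E'
from h import *
S=arm.camera("side");u,v=proj(S,(.4754,-.0069,.04));cv2.imwrite("pics/s2.png",crop(S,u,v,50,600))
T=arm.camera("top");cv2.imwrite("pics/t2.png",T["frame"][:,:,::-1])
E
```

```text
clock: 14.52
eef_pos: [0.4775, -0.0073, 0.2532]
eef_rot: [1.303, 2.856, 0.002]
ft_force: [-0.1, -0.1, 0.9]
opening: 0.0654
gripper_force: 0.0
[0.0045, -0.0036, 0.1879] [0.0006, 0.0005, -0.0002] dist mm 75 deg 0
t 14.5167 pos [ 0.4775 -0.0073  0.2532] psi 40.96 q [ -1.   5. -24.  61.  -0.  48.] F [-0.1 -0.1  0.9] open 65.4 gf 0.0
```

View pics/s2.png

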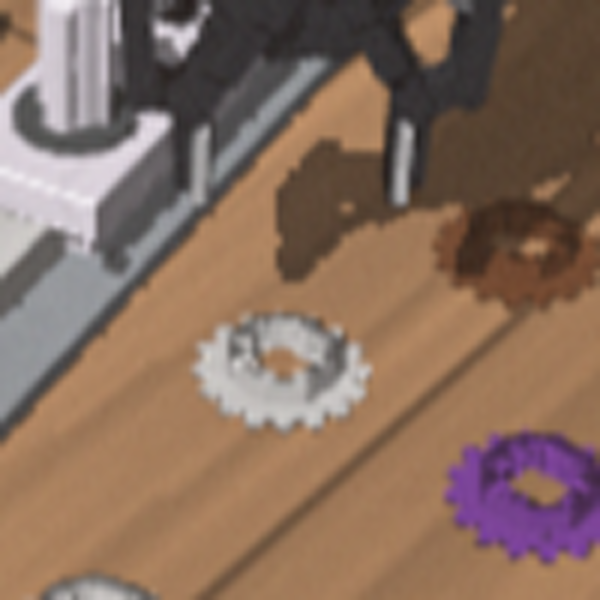

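View pics/t2.png

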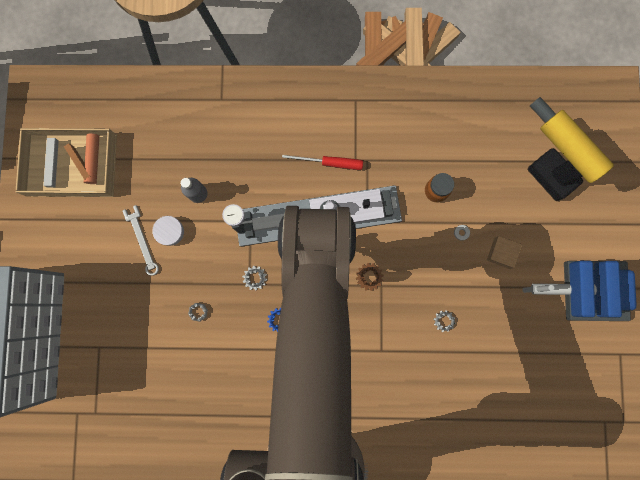

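```bash
python3 -m crank '[[[0.0045,-0.0036,0.08],[0,0,0],60],[[0.0045,-0.0036,0.15],[0,0,0],60],[[0.0045,-0.0036,0.1879],[0,0,0],60],[[0.0045,-0.0036,0.1879],[0,0,0],60],[[0.0045,-0.0036,0.1879],[0,0,0],60],[[0.0045,-0.0036,0.1879],[0,0,0],255],[[0.0045,-0.0036,0.1879],[0,0,0],255],[[0.0045,-0.0036,0.1879],[0,0,0],255],[[0.0045,-0.0036,0.1879],[0,0,0],255],[[0.0045,-0.0036,0.1879],[0,0,0],255]]' 25;python3 t.py
```

```text
clock: 15.45
eef_pos: [0.475, -0.0066, 0.1783]
eef_rot: [1.301, 2.856, 0.002]
ft_force: [-0.3, 1.2, 7.8]
opening: 0.0409
gripper_force: 25.5
t 15.45 pos [ 0.475  -0.0066  0.1783] psi 41.0 q [ -1.   8. -31.  51.   0.  48.] F [-0.3  1.2  7.8] open 40.9 gf 25.504880407825112
```

```bash
python3 -m crank '[[[0,0,0],[0,0,0],70],[[0,0,0],[0,0,0],70],[[0,0,0],[0,0,0.04],70],[[0,0,0],[0,0,0.08],70],[[0,0,0],[0,0,0.12],70],[[0,0,0],[0,0,0.16],70],[[0,0,0],[0,0,0.2],70],[[0,0,0],[0,0,0.24],70],[[0,0,0],[0,0,0.28],70],[[0,0,0],[0,0,0.32],70]]' 25;python3 -m crank '[[[0,0,0],[0,0,0.04],70],[[0,0,0],[0,0,0.08],70],[[0,0,0],[0,0,0.12],70],[[0,0,0],[0,0,0.16],70],[[0,0,0],[0,0,0.18],70],[[0,0,0],[0,0,0.18],255],[[0,0,0],[0,0,0.18],255],[[0,0,0],[0,0,0.18],255],[[0,0,0],[0,0,0.18],255],[[0,0,0],[0,0,0.18],255]]' 40;python3 t.py .4754,-.0069,.26,-49
```

```text
clock: 16.28
eef_pos: [0.4739, -0.0066, 0.1764]
eef_rot: [2.52, 1.876, 0.0]
ft_force: [-1.3, -0.3, 0.1]
opening: 0.0621
gripper_force: 0.0
clock: 17.12
eef_pos: [0.4741, -0.0066, 0.1767]
eef_rot: [2.939, 1.11, 0.001]
ft_force: [-0.7, -0.1, 6.2]
opening: 0.0407
gripper_force: 41.0
[0.0021, 0.0028, -0.2081] [0.0002, -0.0001, 0.0021] dist mm 83 deg 0
t 17.1167 pos [ 0.4741 -0.0066  0.1767] psi -48.62 q [ -1.   8. -31.  51.  -0. 138.] F [-0.7 -0.1  6.2] open 40.7 gf 41.00031930123805
```

```bash
python3 -m crank '[[[0,0,-0.03],[0,0,0],255],[[0,0,-0.1],[0,0,0],255],[[0,0,-0.18],[0,0,0],255],[[0,0,-0.26],[0,0,-0.04],255],[[0,0,-0.34],[0,0,-0.08],255],[[0,0,-0.39],[0,0,-0.12],255],[[0,0,-0.39],[0,0,-0.16],255],[[0,0,-0.39],[0,0,-0.2],255],[[0,0,-0.39],[0,0,-0.24],255],[[0,0,-0.39],[0,0,-0.28],255]]' 50;python3 t.py .6011,-.0282,.325,99.4
```

```text
clock: 17.95
eef_pos: [0.4738, -0.0066, 0.332]
eef_rot: [-2.185, -2.257, 0.0]
ft_force: [0.2, 0.3, -1.8]
opening: 0.0404
gripper_force: 51.2
[-0.0644, 0.3164, 0.0174] [-0.0001, -0.0001, -0.5419] dist mm 129 deg 98
t 17.95 pos [ 0.4738 -0.0066  0.332 ] psi 1.86 q [ -1.   2. -17.  71.   0.  87.] F [ 0.2  0.3 -1.8] open 40.4 gf 51.18751196481753
```

```bash
python3 -m crank '[[[0,0,0],[0,0,-0.04],255],[[0,0,0],[0,0,-0.08],255],[[-0.016,0.08,0],[0,0,-0.12],255],[[-0.032,0.16,0],[0,0,-0.16],255],[[-0.048,0.24,0],[0,0,-0.2],255],[[-0.0644,0.3164,0],[0,0,-0.24],255],[[-0.0644,0.3164,0],[0,0,-0.28],255],[[-0.0644,0.3164,0],[0,0,-0.32],255],[[-0.0644,0.3164,0],[0,0,-0.36],255],[[-0.0644,0.3164,0],[0,0,-0.4],255]]' 50;python3 t.py .6011,-.0282,.325,99.4
```

```text
clock: 18.78
eef_pos: [0.6013, -0.0292, 0.3311]
eef_rot: [-0.451, -3.107, 0.0]
ft_force: [-0.5, 0.2, -0.9]
opening: 0.0404
gripper_force: 51.3
[0.0011, 0.0022, 0.0154] [0.0, -0.0006, -0.144] dist mm 6 deg 26
t 18.7833 pos [ 0.6013 -0.0292  0.3311] psi 73.47 q [-3. 16. -1. 73.  0. 14.] F [-0.5  0.2 -0.9] open 40.4 gf 51.25566336500924
```

```bash
python3 -m crank '[[[0.0011,0.0022,0],[0,0,-0.04],255],[[0.0011,0.0022,0],[0,0,-0.08],255],[[0.0011,0.0022,0],[0,0,-0.12],255],[[0.0011,0.0022,0],[0,0,-0.144],255],[[0.0011,0.0022,0.01],[0,0,-0.144],255],[[0.0011,0.0022,0.015],[0,0,-0.144],255],[[0.0011,0.0022,0.015],[0,0,-0.144],255],[[0.0011,0.0022,0.015],[0,0,-0.144],255],[[0.0011,0.0022,0.015],[0,0,-0.144],255],[[0.0011,0.0022,0.015],[0,0,-0.144],255]]' 50;python3 t.py .6011,-.0282,.25,99.4; python3 - <<'E'
from h import *
S=arm.camera("side");u,v=proj(S,(.601,-.028,.13));print(u,v,proj(S,(.601,-.028,.123)));cv2.imwrite("pics/s3.png",crop(S,u,v,45,700)[:600])
E
```

```text
clock: 19.62
eef_pos: [0.6009, -0.0282, 0.3263]
eef_rot: [-0.245, 3.132, -0.0]
ft_force: [0.4, 0.5, -1.0]
opening: 0.0406
gripper_force: 51.2
[-0.0004, -0.0002, 0.1908] [-0.0, 0.0, -0.0025] dist mm 76 deg 0
t 19.6167 pos [ 0.6009 -0.0282  0.3263] psi 98.96 q [ -3.  16.  -1.  73.  -0. -12.] F [ 0.4  0.5 -1. ] open 40.6 gf 51.243133275420405
313.81888062507613 203.33005461853185 (np.float64(313.79785870381585), np.float64(205.8874656381625))
```

View pics/s3.png

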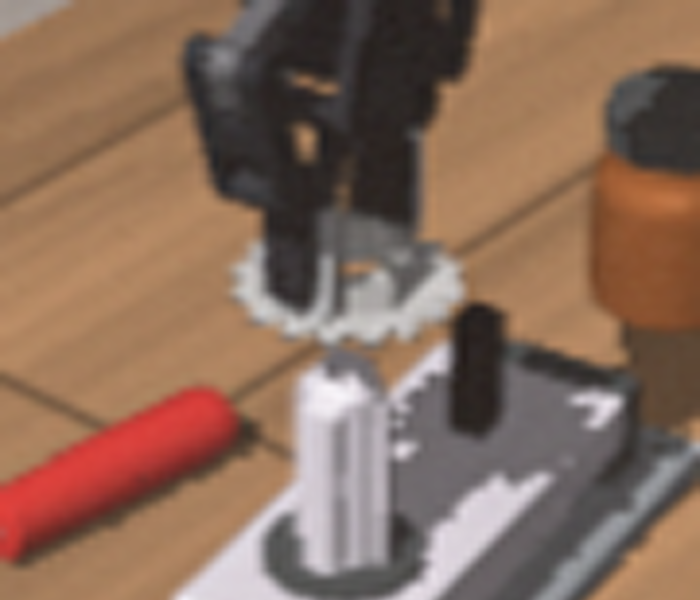

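```bash
python3 -m crank '[[[-0.0004,-0.0002,0.02],[0,0,-0.0025],255],[[-0.0004,-0.0002,0.04],[0,0,-0.0025],255],[[-0.0004,-0.0002,0.06],[0,0,-0.0025],255],[[-0.0004,-0.0002,0.07],[0,0,-0.0025],255],[[-0.0004,-0.0002,0.08],[0,0,-0.0025],255],[[-0.0004,-0.0002,0.088],[0,0,-0.0025],255],[[-0.0004,-0.0002,0.094],[0,0,-0.0025],255],[[-0.0004,-0.0002,0.1],[0,0,-0.0025],255],[[-0.0004,-0.0002,0.1],[0,0,-0.0025],255],[[-0.0004,-0.0002,0.1],[0,0,-0.0025],255]]' 50;python3 t.py .6011,-.0282,.25,99.4
```

```text
clock: 20.5
eef_pos: [0.6011, -0.0282, 0.2863]
eef_rot: [-0.258, 3.131, -0.0]
ft_force: [-0.7, 0.0, -0.3]
opening: 0.0405
gripper_force: 51.2
[-0.0, 0.0001, 0.0908] [-0.0, 0.0, 0.0002] dist mm 36 deg 0
t 20.5 pos [ 0.6011 -0.0282  0.2863] psi 99.43 q [ -3.  17.  -5.  68.   0. -12.] F [-0.7  0.  -0.3] open 40.5 gf 51.237787421559915
```

```bash
python3 -m crank '[[[0,0,0.015],[0,0,0],255],[[0,0,0.03],[0,0,0],255],[[0,0,0.045],[0,0,0],255],[[0,0,0.06],[0,0,0],255],[[0,0,0.075],[0,0,0],255],[[0,0,0.09],[0,0,0],255],[[0,0,0.105],[0,0,0],255],[[0,0,0.118],[0,0,0],255],[[0,0,0.124],[0,0,0],255],[[0,0,0.127],[0,0,0],255]]' 50;python3 t.py .6011,-.0282,.25,99.4
```

```text
clock: 21.33
eef_pos: [0.601, -0.0282, 0.2348]
eef_rot: [0.258, -3.13, -0.0]
ft_force: [0.1, -0.0, -0.4]
opening: 0.0404
gripper_force: 51.2
[-0.0003, -0.0, -0.0379] [0.0, -0.0002, 0.0002] dist mm 15 deg 0
t 21.3333 pos [ 0.601  -0.0282  0.2348] psi 99.43 q [ -3.  18. -10.  62.   0. -12.] F [ 0.1 -0.  -0.4] open 40.4 gf 51.24315124587156
```

```bash
python3 -m crank '[[[0,0,0.003],[0,0,0],255],[[0,0,0.005],[0,0,0],255],[[0,0,0.007],[0,0,0],255],[[0,0,0.007],[0,0,0],255],[[0,0,0.007],[0,0,0],255],[[0,0,0.007],[0,0,0],255],[[0,0,0.007],[0,0,0],255],[[0,0,0.007],[0,0,0],255],[[0,0,0.007],[0,0,0],255],[[0,0,0.007],[0,0,0],255]]' 50;python3 t.py
```

```text
clock: 22.17
eef_pos: [0.6011, -0.0282, 0.2329]
eef_rot: [-0.258, 3.131, -0.0]
ft_force: [-0.9, 0.1, 1.6]
opening: 0.0405
gripper_force: 51.5
t 22.1667 pos [ 0.6011 -0.0282  0.2329] psi 99.43 q [ -3.  18. -10.  62.  -0. -12.] F [-0.9  0.1  1.6] open 40.5 gf 51.4669300080277
```

Home at the expected height. Release and go to cog14 (re-checking the bench on the way).

```bash
python3 -m crank '[[[0,0,0],[0,0,0],60],[[0,0,0],[0,0,0],60],[[0,0,0],[0,0,0],60],[[0,0,-0.08],[0,0,0],60],[[0,0,-0.18],[0,0,0],60],[[0,0,-0.25],[0,0,0],60],[[0,0,-0.27],[0,0,0],60],[[0,0,-0.27],[0,0,0],60],[[0,0,-0.27],[0,0,0],60],[[0,0,-0.27],[0,0,0],60]]' 30;cat >> h.py <<'E'
def find(c,lo=.02):
    f=c["frame"].astype(np.float32);sat=(f[...,0]-f[...,2])/(f[...,0]+1)
    hsv=cv2.cvtColor(c["frame"],cv2.COLOR_RGB2HSV);m=((hsv[...,1]<70)&(hsv[...,2]>60)).astype(np.uint8)
    for k in P:
        u,v=map(int,proj(c,(*P[k],.008)));w=np.zeros_like(m);w[v-35:v+36,u-35:u+36]=1
        cs,_=cv2.findContours(m*w,cv2.RETR_EXTERNAL,cv2.CHAIN_APPROX_NONE)
        for q in cs:
            (a,b),r=cv2.minEnclosingCircle(q)
            if r>6: print(k,"px",round(a),round(b),"xy",np.round(ray(c,a,b,.004)[:2],4),"d",round(2000*np.linalg.norm(ray(c,a+r,b,.004)-ray(c,a,b,.004)),1))
E
python3 t.py .4398,.1499,.25,104 ; python3 - <<'E'
from h import *
find(arm.camera("top"))
E
```

```text
clock: 23.0
eef_pos: [0.6007, -0.0282, 0.3387]
eef_rot: [0.258, -3.128, -0.001]
ft_force: [-0.3, -0.6, -0.4]
opening: 0.0652
gripper_force: 0.0
[0.3232, 0.5051, 0.2229] [0.0002, -0.0009, -0.0254] dist mm 256 deg 5
t 23.0 pos [ 0.6007 -0.0282  0.3387] psi 99.43 q [ -3.  16.   0.  74.  -0. -12.] F [-0.3 -0.6 -0.4] open 65.2 gf 0.0
16 px 317 263 xy [ 4.772e-01 -3.000e-04] d 232.7
14 px 254 278 xy [0.4398 0.1511] d 60.3
14 px 286 277 xy [0.4424 0.0755] d 170.1
14 px 252 244 xy [0.5231 0.1588] d 64.0
12 px 444 321 xy [ 0.3431 -0.3048] d 52.7
S px 198 311 xy [0.3577 0.2861] d 47.0
```

```bash
python3 -m crank '[[[0.05,0.08,0],[0,0,-0.01],60],[[0.11,0.17,0],[0,0,-0.02],60],[[0.165,0.25,0],[0,0,-0.0254],60],[[0.22,0.34,0],[0,0,-0.0254],60],[[0.27,0.42,0],[0,0,-0.0254],60],[[0.3232,0.5051,0.02],[0,0,-0.0254],60],[[0.3232,0.5051,0.1],[0,0,-0.0254],60],[[0.3232,0.5051,0.19],[0,0,-0.0254],60],[[0.3232,0.5051,0.2229],[0,0,-0.0254],60],[[0.3232,0.5051,0.2229],[0,0,-0.0254],60]]';python3 t.py .4398,.1499,.177,104
```

```text
clock: 23.88
eef_pos: [0.438, 0.1495, 0.2466]
eef_rot: [0.383, -3.109, 0.003]
ft_force: [-0.0, -0.7, -0.4]
opening: 0.065
gripper_force: 0.0
[-0.0061, -0.0001, 0.174] [-0.0002, -0.0028, 0.0003] dist mm 70 deg 1
t 23.8833 pos [0.438  0.1495 0.2466] psi 104.06 q [ 19.   4. -26.  60.  -0.   5.] F [-0.  -0.7 -0.4] open 65.0 gf 0.0
```

```bash
python3 -m crank '[[[-0.0055,0,0.07],[0,0,0],60],[[-0.0055,0,0.13],[0,0,0],60],[[-0.0055,0,0.174],[0,0,0],60],[[-0.0055,0,0.174],[0,0,0],60],[[-0.0055,0,0.174],[0,0,0],60],[[-0.0055,0,0.174],[0,0,0],255],[[-0.0055,0,0.174],[0,0,0],255],[[-0.0055,0,0.174],[0,0,0],255],[[-0.0055,0,0.174],[0,0,0],255],[[-0.0055,0,0.174],[0,0,0],255]]' 25;python3 t.py;python3 -m crank '[[[0,0,0],[0,0,0],70],[[0,0,0],[0,0,0],70],[[0,0,0],[0,0,-0.04],70],[[0,0,0],[0,0,-0.08],70],[[0,0,0],[0,0,-0.12],70],[[0,0,0],[0,0,-0.16],70],[[0,0,0],[0,0,-0.2],70],[[0,0,0],[0,0,-0.24],70],[[0,0,0],[0,0,-0.28],70],[[0,0,0],[0,0,-0.32],70]]' 25;python3 -m crank '[[[0,0,0],[0,0,-0.04],70],[[0,0,0],[0,0,-0.08],70],[[0,0,0],[0,0,-0.12],70],[[0,0,0],[0,0,-0.16],70],[[0,0,0],[0,0,-0.18],70],[[0,0,0],[0,0,-0.18],255],[[0,0,0],[0,0,-0.18],255],[[0,0,0],[0,0,-0.18],255],[[0,0,0],[0,0,-0.18],255],[[0,0,0],[0,0,-0.18],255]]' 40;python3 t.py
```

```text
clock: 24.72
eef_pos: [0.4433, 0.1506, 0.1838]
eef_rot: [-0.382, 3.115, 0.001]
ft_force: [-0.7, -0.1, 6.6]
opening: 0.0397
gripper_force: 24.8
t 24.7167 pos [0.4433 0.1506 0.1838] psi 104.0 q [ 19.   7. -31.  52.  -0.   5.] F [-0.7 -0.1  6.6] open 39.7 gf 24.79047139846898
clock: 25.55
eef_pos: [0.4426, 0.1505, 0.1821]
eef_rot: [-1.839, 2.547, -0.0]
ft_force: [-0.1, -0.0, -0.2]
opening: 0.0615
gripper_force: 0.0
clock: 26.38
eef_pos: [0.4426, 0.1504, 0.1824]
eef_rot: [-2.469, 1.942, -0.0]
ft_force: [-2.3, -1.0, 5.2]
opening: 0.0399
gripper_force: 39.9
t 26.3833 pos [0.4426 0.1504 0.1824] psi -166.39 q [ 19.   7. -31.  52.  -0. -85.] F [-2.3 -1.   5.2] open 39.9 gf 39.85572032164782
```

```bash
python3 -m crank '[[[0,0,0],[0,0,-0.003],70],[[0,0,0],[0,0,-0.003],70],[[0,0,0.007],[0,0,-0.003],70],[[0,0,0.0145],[0,0,-0.003],70],[[0,0,0.0145],[0,0,-0.003],70],[[0,0,0.0145],[0,0,-0.003],255],[[0,0,0.0145],[0,0,-0.003],255],[[0,0,0.0145],[0,0,-0.003],255],[[0,0,0.0145],[0,0,-0.003],255],[[0,0,0.0145],[0,0,-0.003],255]]' 50;python3 t.py .4426,.1504,.335,194
```

```text
clock: 27.22
eef_pos: [0.4426, 0.1505, 0.1763]
eef_rot: [-2.479, 1.929, -0.0]
ft_force: [-0.4, -0.2, 0.9]
opening: 0.0403
gripper_force: 50.7
[0.0001, 0.0, -0.3969] [-0.0001, 0.0, 0.0013] dist mm 159 deg 0
t 27.2167 pos [0.4426 0.1505 0.1763] psi -165.76 q [ 19.   7. -32.  51.   0. -85.] F [-0.4 -0.2  0.9] open 40.3 gf 50.70389937842265
```

```bash
python3 -m crank '[[[0,0,-0.03],[0,0,0],255],[[0,0,-0.1],[0,0,0],255],[[0,0,-0.18],[0,0,0.04],255],[[0,0,-0.26],[0,0,0.08],255],[[0,0,-0.34],[0,0,0.12],255],[[0,0,-0.4],[0,0,0.16],255],[[0,0,-0.4],[0,0,0.2],255],[[0,0,-0.4],[0,0,0.24],255],[[0,0,-0.4],[0,0,0.28],255],[[0,0,-0.4],[0,0,0.32],255]]' 50;python3 t.py .6011,-.0282,.335,54.4
```

```text
clock: 28.05
eef_pos: [0.4425, 0.1504, 0.336]
eef_rot: [1.242, -2.885, -0.0]
ft_force: [-0.1, -0.2, -1.6]
opening: 0.0401
gripper_force: 50.8
[0.0518, -0.5949, 0.0025] [-0.0, -0.0, 0.4566] dist mm 239 deg 82
t 28.05 pos [0.4425 0.1504 0.336 ] psi 136.59 q [ 19.   2. -17.  71.   0. -28.] F [-0.1 -0.2 -1.6] open 40.1 gf 50.77287084655836
```

```bash
python3 -m crank '[[[0.003,-0.04,0],[0,0,0.04],255],[[0.01,-0.12,0],[0,0,0.08],255],[[0.017,-0.2,0],[0,0,0.12],255],[[0.024,-0.28,0],[0,0,0.16],255],[[0.031,-0.36,0],[0,0,0.2],255],[[0.038,-0.44,0],[0,0,0.24],255],[[0.045,-0.52,0],[0,0,0.28],255],[[0.0518,-0.5949,0],[0,0,0.32],255],[[0.0518,-0.5949,0],[0,0,0.36],255],[[0.0518,-0.5949,0],[0,0,0.4],255]]';python3 t.py .6011,-.0282,.32,54.4
```

```text
clock: 28.88
eef_pos: [0.6033, -0.0288, 0.3349]
eef_rot: [-0.684, -3.065, 0.0]
ft_force: [-0.8, 0.5, -1.0]
opening: 0.0404
gripper_force: 50.8
[0.0055, -0.0009, 0.0371] [-0.0002, -0.0004, 0.0579] dist mm 15 deg 10
t 28.8833 pos [ 0.6033 -0.0288  0.3349] psi 64.82 q [-3. 16.  0. 74. -0. 22.] F [-0.8  0.5 -1. ] open 40.4 gf 50.8302766433917
```

```bash
python3 -m crank '[[[0,0,0],[0,0,0.04],255],[[0,0,0],[0,0,0.0566],255],[[0,0,0.01],[0,0,0.0566],255],[[0,0,0.02],[0,0,0.0566],255],[[0,0,0.03],[0,0,0.0566],255],[[0,0,0.03],[0,0,0.0566],255],[[0,0,0.03],[0,0,0.0566],255],[[0,0,0.03],[0,0,0.0566],255],[[0,0,0.03],[0,0,0.0566],255],[[0,0,0.03],[0,0,0.0566],255]]';python3 t.py .6011,-.0282,.286,54.4
```

```text
clock: 29.72
eef_pos: [0.6023, -0.0271, 0.3244]
eef_rot: [0.941, 2.997, 0.0]
ft_force: [0.2, 0.2, -0.3]
opening: 0.0404
gripper_force: 50.8
[0.001, -0.004, 0.0959] [0.0001, 0.0001, 0.0042] dist mm 38 deg 1
t 29.7167 pos [ 0.6023 -0.0271  0.3244] psi 55.15 q [-3. 16. -1. 73.  0. 32.] F [ 0.2  0.2 -0.3] open 40.4 gf 50.82643885631114
```

```bash
python3 -m crank '[[[0.001,-0.004,0.02],[0,0,0.0042],255],[[0.001,-0.004,0.04],[0,0,0.0042],255],[[0.001,-0.004,0.05],[0,0,0.0042],255],[[0.001,-0.004,0.06],[0,0,0.0042],255],[[0.001,-0.004,0.068],[0,0,0.0042],255],[[0.001,-0.004,0.076],[0,0,0.0042],255],[[0.001,-0.004,0.084],[0,0,0.0042],255],[[0.001,-0.004,0.092],[0,0,0.0042],255],[[0.001,-0.004,0.095],[0,0,0.0042],255],[[0.001,-0.004,0.095],[0,0,0.0042],255]]';python3 t.py .6011,-.0282,.2475,54.4
```

```text
clock: 30.55
eef_pos: [0.601, -0.0282, 0.2857]
eef_rot: [-0.961, -2.991, 0.0]
ft_force: [-0.7, -0.8, -0.5]
opening: 0.0404
gripper_force: 50.8
[-0.0002, 0.0003, 0.0956] [-0.0001, -0.0001, -0.0001] dist mm 38 deg 0
t 30.55 pos [ 0.601  -0.0282  0.2857] psi 54.38 q [-3. 17. -5. 68.  0. 33.] F [-0.7 -0.8 -0.5] open 40.4 gf 50.84402381675318
```

```bash
python3 -m crank '[[[0,0,0.012],[0,0,0],255],[[0,0,0.024],[0,0,0],255],[[0,0,0.036],[0,0,0],255],[[0,0,0.048],[0,0,0],255],[[0,0,0.06],[0,0,0],255],[[0,0,0.072],[0,0,0],255],[[0,0,0.084],[0,0,0],255],[[0,0,0.092],[0,0,0],255],[[0,0,0.096],[0,0,0],255],[[0,0,0.096],[0,0,0],255]]';python3 t.py;python3 -m crank '[[[0,0,0.003],[0,0,0],255],[[0,0,0.006],[0,0,0],255],[[0,0,0.008],[0,0,0],255],[[0,0,0.008],[0,0,0],255],[[0,0,0.008],[0,0,0],255],[[0,0,0.008],[0,0,0],255],[[0,0,0.008],[0,0,0],255],[[0,0,0.008],[0,0,0],255],[[0,0,0.008],[0,0,0],255],[[0,0,0.008],[0,0,0],255]]';python3 t.py
```

```text
clock: 31.38
eef_pos: [0.6009, -0.0282, 0.2472]
eef_rot: [-0.961, -2.99, 0.0]
ft_force: [0.1, -0.7, -1.2]
opening: 0.04
gripper_force: 50.8
t 31.3833 pos [ 0.6009 -0.0282  0.2472] psi 54.38 q [-3. 18. -9. 63.  0. 33.] F [ 0.1 -0.7 -1.2] open 40.0 gf 50.84587936056778
clock: 32.22
eef_pos: [0.6012, -0.0283, 0.2452]
eef_rot: [0.961, 2.99, 0.0]
ft_force: [-2.6, 0.6, 5.4]
opening: 0.0402
gripper_force: 51.5
t 32.2167 pos [ 0.6012 -0.0283  0.2452] psi 54.38 q [-3. 18. -9. 63.  0. 33.] F [-2.6  0.6  5.4] open 40.2 gf 51.470811939798295
```

```bash
python3 -m crank '[[[0,0,0],[0,0,0],60],[[0,0,0],[0,0,0],60],[[0,0,0],[0,0,0],60],[[0,0,-0.08],[0,0,0],60],[[0,0,-0.18],[0,0,0],60],[[0,0,-0.25],[0,0,0],60],[[0,0,-0.25],[0,0,0],60],[[0,0,-0.25],[0,0,0],60],[[0,0,-0.25],[0,0,0],60],[[0,0,-0.25],[0,0,0],60]]' 30; python3 t.py .3426,-.3045,.25,35 ; python3 - <<'E'
from h import *
find(arm.camera("top"))
E
```

```text
clock: 33.05
eef_pos: [0.6007, -0.0282, 0.3428]
eef_rot: [-0.96, -2.989, 0.001]
ft_force: [0.8, 0.1, -0.3]
opening: 0.0651
gripper_force: 0.0
[0.1218, -0.9369, 0.2336] [-0.0006, -0.0006, 0.1077] dist mm 389 deg 19
t 33.05 pos [ 0.6007 -0.0282  0.3428] psi 54.38 q [-3. 16.  1. 75. -0. 33.] F [ 0.8  0.1 -0.3] open 65.1 gf 0.0
16 px 318 263 xy [ 0.4772 -0.0015] d 234.3
14 px 224 306 xy [0.3698 0.2237] d 34.4
14 px 285 277 xy [0.4424 0.0767] d 170.4
14 px 252 244 xy [0.5231 0.16  ] d 61.5
12 px 444 320 xy [ 0.3433 -0.3056] d 53.7
S px 219 309 xy [0.3636 0.2342] d 45.6
```

```bash
python3 -m crank '[[[0.01,-0.08,0],[0,0,0.02],60],[[0.022,-0.17,0],[0,0,0.04],60],[[0.034,-0.26,0],[0,0,0.06],60],[[0.045,-0.35,0],[0,0,0.08],60],[[0.057,-0.44,0],[0,0,0.1],60],[[0.068,-0.53,0],[0,0,0.1077],60],[[0.08,-0.62,0],[0,0,0.1077],60],[[0.092,-0.71,0],[0,0,0.1077],60],[[0.104,-0.8,0],[0,0,0.1077],60],[[0.115,-0.88,0],[0,0,0.1077],60]]'; python3 -m crank '[[[0,-0.05,0],[0,0,0],60],[[0,-0.06,0.08],[0,0,0],60],[[0,-0.06,0.16],[0,0,0],60],[[0,-0.06,0.23],[0,0,0],60],[[0,-0.06,0.23],[0,0,0],60],[[0,-0.06,0.23],[0,0,0],60],[[0,-0.06,0.23],[0,0,0],60],[[0,-0.06,0.23],[0,0,0],60],[[0,-0.06,0.23],[0,0,0],60],[[0,-0.06,0.23],[0,0,0],60]]';python3 t.py .3428,-.3045,.177,35; python3 - <<'E'
from h import *
c=arm.camera("top");cv2.imwrite("pics/chk.png",np.hstack([rect(c,(.36,.24),.008,.04,400),rect(arm.camera("side"),(.36,.24),.008,.04,400)]))
f=c["frame"].astype(np.float32);sat=(f[...,0]-f[...,2])/(f[...,0]+1)
p=np.array((.3626,.2335));n=161;g=np.linspace(-.02,.02,n)
for it in range(5):
        uv=np.array([[proj(c,(p[0]-a,p[1]-b,.011)) for b in g] for a in g],np.float32)
        s=cv2.remap(sat,uv[...,0],uv[...,1],cv2.INTER_LINEAR)
        A,B=np.meshgrid(g,g,indexing="ij");w=np.clip(s-.15,0,.2)*(A**2+B**2<.0175**2)
        p=p-np.array([(w*A).sum(),(w*B).sum()])/w.sum()
print(p)
for r in(.0135,.015,.017):
    print(r," ".join("%2d"%(100*cv2.remap(sat,*[np.array([[x]],np.float32) for x in proj(c,(p[0]+r*np.cos(np.radians(t)),p[1]+r*np.sin(np.radians(t)),.011))],cv2.INTER_LINEAR)[0,0]) for t in range(0,360,10)))
E
```

```text
clock: 33.93
eef_pos: [0.3568, -0.2885, 0.3434]
eef_rot: [-1.45, -2.785, -0.0]
ft_force: [0.2, -0.8, 1.3]
opening: 0.0655
gripper_force: 0.0
clock: 34.77
eef_pos: [0.3395, -0.3017, 0.2538]
eef_rot: [1.449, 2.785, -0.001]
ft_force: [0.6, -0.2, -0.2]
opening: 0.0652
gripper_force: 0.0
[-0.0101, 0.0025, 0.1921] [0.0002, 0.0007, 0.0001] dist mm 77 deg 0
t 34.7667 pos [ 0.3395 -0.3017  0.2538] psi 35.01 q [-42.   2. -27.  61.   0.  13.] F [ 0.6 -0.2 -0.2] open 65.2 gf 0.0
[0.36369475 0.23222639]
0.0135 26 14 11  9 11  9 21 39 37 36 34  5  8  6  8  9 21 39 33 11 11 15 18 16 12 39 44 40 12 10  7 10 10 14 29 41
0.015 15  2  4  4  2  1 17 25 20 22 20  1  0  1  2  2 11 32 24  2  2  7  5  3  6 26 27 20  5  3  2  4  5  5 18 35
0.017  7  2  3  3  1  2  4  7  6  7  6  0  0  2  2  3  3 12  9  2  3  1  2  3  3  5  5  3  3  4  2  2  3  2  3  6
```

View pics/chk.png

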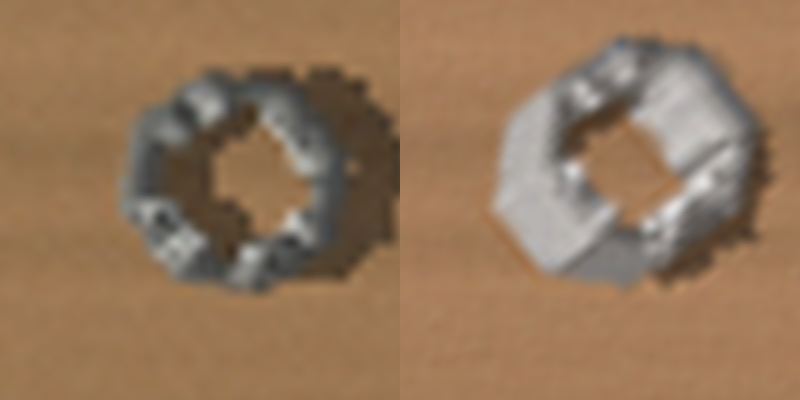

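```bash
python3 -m crank '[[[-0.01,0.0025,0.07],[0,0,0],60],[[-0.01,0.0025,0.13],[0,0,0],60],[[-0.01,0.0025,0.192],[0,0,0],60],[[-0.01,0.0025,0.192],[0,0,0],60],[[-0.01,0.0025,0.192],[0,0,0],60],[[-0.01,0.0025,0.192],[0,0,0],255],[[-0.01,0.0025,0.192],[0,0,0],255],[[-0.01,0.0025,0.192],[0,0,0],255],[[-0.01,0.0025,0.192],[0,0,0],255],[[-0.01,0.0025,0.192],[0,0,0],255]]' 25;python3 t.py;python3 -m crank '[[[0,0,0],[0,0,0],70],[[0,0,0],[0,0,0],70],[[0,0,0],[0,0,-0.04],70],[[0,0,0],[0,0,-0.08],70],[[0,0,0],[0,0,-0.12],70],[[0,0,0],[0,0,-0.16],70],[[0,0,0],[0,0,-0.2],70],[[0,0,0],[0,0,-0.24],70],[[0,0,0],[0,0,-0.28],70],[[0,0,0],[0,0,-0.32],70]]' 25;python3 t.py .3428,-.3045,.177,125
```

```text
clock: 35.7
eef_pos: [0.3428, -0.3046, 0.1776]
eef_rot: [1.449, 2.784, -0.001]
ft_force: [-0.6, 0.5, 6.8]
opening: 0.0409
gripper_force: 25.8
t 35.7 pos [ 0.3428 -0.3046  0.1776] psi 35.0 q [-42.   6. -33.  51.   0.  13.] F [-0.6  0.5  6.8] open 40.9 gf 25.77693934785202
clock: 36.53
eef_pos: [0.3421, -0.3041, 0.1759]
eef_rot: [-0.073, 3.141, -0.0]
ft_force: [-0.1, 0.8, -0.3]
opening: 0.0615
gripper_force: 0.0
[-0.0016, -0.001, -0.0029] [-0.0001, 0.0, -0.1798] dist mm 1 deg 32
t 36.5333 pos [ 0.3421 -0.3041  0.1759] psi 92.64 q [-42.   6. -33.  51.  -0. -44.] F [-0.1  0.8 -0.3] open 61.5 gf 0.0
```

```bash
python3 -m crank '[[[0,0,-0.001],[0,0,-0.04],70],[[0,0,-0.001],[0,0,-0.08],70],[[0,0,-0.001],[0,0,-0.12],70],[[0,0,-0.001],[0,0,-0.16],70],[[0,0,-0.001],[0,0,-0.18],70],[[0,0,-0.001],[0,0,-0.18],255],[[0,0,-0.001],[0,0,-0.18],255],[[0,0,-0.001],[0,0,-0.18],255],[[0,0,-0.001],[0,0,-0.18],255],[[0,0,-0.001],[0,0,-0.18],255]]' 50;python3 t.py;python3 -m crank '[[[0,0,-0.03],[0,0,0],255],[[0,0,-0.1],[0,0,0],255],[[0,0,-0.18],[0,0,0.04],255],[[0,0,-0.26],[0,0,0.08],255],[[0,0,-0.34],[0,0,0.12],255],[[0,0,-0.4],[0,0,0.16],255],[[0,0,-0.42],[0,0,0.2],255],[[0,0,-0.42],[0,0,0.24],255],[[0,0,-0.42],[0,0,0.28],255],[[0,0,-0.42],[0,0,0.32],255]]' 50;python3 t.py .6011,-.0282,.34,-35.6
```

```text
clock: 37.37
eef_pos: [0.3422, -0.3042, 0.1766]
eef_rot: [-0.934, 2.999, -0.001]
ft_force: [-1.0, 1.6, 6.5]
opening: 0.0403
gripper_force: 51.0
t 37.3667 pos [ 0.3422 -0.3042  0.1766] psi 124.61 q [-42.   6. -33.  51.  -0. -76.] F [-1.   1.6  6.5] open 40.3 gf 50.96679579466581
clock: 38.2
eef_pos: [0.3421, -0.3041, 0.3442]
eef_rot: [0.627, 3.078, -0.0]
ft_force: [0.3, 0.1, -0.6]
opening: 0.0403
gripper_force: 50.8
[-0.326, 0.888, 0.0104] [0.0, 0.0001, 0.5698] dist mm 378 deg 103
t 38.2 pos [ 0.3421 -0.3041  0.3442] psi 66.97 q [-42.   0. -17.  72.  -0. -19.] F [ 0.3  0.1 -0.6] open 40.3 gf 50.79774250276387
```

```bash
python3 -m crank '[[[-0.02,0.06,0],[0,0,0.04],255],[[-0.053,0.145,0],[0,0,0.08],255],[[-0.084,0.23,0],[0,0,0.12],255],[[-0.116,0.315,0],[0,0,0.16],255],[[-0.147,0.4,0],[0,0,0.2],255],[[-0.178,0.485,0],[0,0,0.24],255],[[-0.209,0.57,0],[0,0,0.28],255],[[-0.241,0.655,0],[0,0,0.32],255],[[-0.272,0.74,0],[0,0,0.36],255],[[-0.3,0.82,0],[0,0,0.4],255]]';python3 t.py .6011,-.0282,.34,-35.6
```

```text
clock: 39.03
eef_pos: [0.5801, -0.0455, 0.3436]
eef_rot: [-2.224, -2.218, 0.0]
ft_force: [0.9, 0.2, -1.4]
opening: 0.0404
gripper_force: 50.8
[0.0433, 0.0523, 0.0089] [-0.0001, 0.0, 0.1969] dist mm 27 deg 35
t 39.0333 pos [ 0.5801 -0.0455  0.3436] psi -0.17 q [-4. 14. -2. 74.  0. 86.] F [ 0.9  0.2 -1.4] open 40.4 gf 50.83915147930384
```

```bash
python3 -m crank '[[[0.02,0.025,0],[0,0,0.04],255],[[0.04,0.048,0],[0,0,0.08],255],[[0.04,0.048,0],[0,0,0.12],255],[[0.04,0.048,0],[0,0,0.16],255],[[0.04,0.048,0.01],[0,0,0.1925],255],[[0.04,0.048,0.02],[0,0,0.1925],255],[[0.04,0.048,0.03],[0,0,0.1925],255],[[0.04,0.048,0.03],[0,0,0.1925],255],[[0.04,0.048,0.03],[0,0,0.1925],255],[[0.04,0.048,0.03],[0,0,0.1925],255]]';python3 t.py .6011,-.0282,.286,-35.6
```

```text
clock: 39.87
eef_pos: [0.598, -0.0314, 0.3321]
eef_rot: [-2.779, -1.466, 0.0]
ft_force: [0.0, 0.3, -1.2]
opening: 0.0401
gripper_force: 50.9
[0.011, 0.0018, 0.1152] [-0.0, 0.0, 0.0068] dist mm 46 deg 1
t 39.8667 pos [ 0.598  -0.0314  0.3321] psi -34.38 q [ -3.  16.  -1.  73.   0. 121.] F [ 0.   0.3 -1.2] open 40.1 gf 50.86525314487517
```

```bash
python3 -m crank '[[[0.011,0.0018,0],[0,0,0.0068],255],[[0.011,0.0018,0],[0,0,0.0068],255],[[0.011,0.0018,0.02],[0,0,0.0068],255],[[0.011,0.0018,0.04],[0,0,0.0068],255],[[0.011,0.0018,0.06],[0,0,0.0068],255],[[0.011,0.0018,0.07],[0,0,0.0068],255],[[0.011,0.0018,0.08],[0,0,0.0068],255],[[0.011,0.0018,0.09],[0,0,0.0068],255],[[0.011,0.0018,0.1],[0,0,0.0068],255],[[0.011,0.0018,0.1],[0,0,0.0068],255]]';python3 t.py .6011,-.0282,.262,-35.6
```

```text
clock: 40.7
eef_pos: [0.601, -0.0281, 0.2912]
eef_rot: [-2.794, -1.435, 0.002]
ft_force: [-0.2, 0.1, -0.5]
opening: 0.0405
gripper_force: 50.9
[0.0001, 0.0004, 0.0729] [-0.0003, 0.0002, -0.0003] dist mm 29 deg 0
t 40.7 pos [ 0.601  -0.0281  0.2912] psi -35.65 q [ -3.  17.  -5.  69.  -0. 123.] F [-0.2  0.1 -0.5] open 40.5 gf 50.8782066218555
```

```bash
python3 -m crank '[[[0,0,0.008],[0,0,0],255],[[0,0,0.016],[0,0,0],255],[[0,0,0.024],[0,0,0],255],[[0,0,0.032],[0,0,0],255],[[0,0,0.04],[0,0,0],255],[[0,0,0.05],[0,0,0],255],[[0,0,0.06],[0,0,0],255],[[0,0,0.068],[0,0,0],255],[[0,0,0.073],[0,0,0],255],[[0,0,0.073],[0,0,0],255]]';python3 t.py;python3 -m crank '[[[0,0,0.003],[0,0,0],255],[[0,0,0.006],[0,0,0],255],[[0,0,0.009],[0,0,0],255],[[0,0,0.0105],[0,0,0],255],[[0,0,0.0105],[0,0,0],255],[[0,0,0.0105],[0,0,0],255],[[0,0,0.0105],[0,0,0],255],[[0,0,0.0105],[0,0,0],255],[[0,0,0.0105],[0,0,0],255],[[0,0,0.0105],[0,0,0],255]]';python3 t.py
```

```text
clock: 41.53
eef_pos: [0.601, -0.0281, 0.2622]
eef_rot: [-2.794, -1.435, 0.001]
ft_force: [0.6, 0.7, -1.4]
opening: 0.04
gripper_force: 50.9
t 41.5333 pos [ 0.601  -0.0281  0.2622] psi -35.65 q [ -3.  17.  -8.  65.  -0. 123.] F [ 0.6  0.7 -1.4] open 40.0 gf 50.879144137725234
clock: 42.37
eef_pos: [0.6012, -0.0281, 0.2587]
eef_rot: [2.795, 1.435, 0.0]
ft_force: [0.3, -0.2, -0.2]
opening: 0.0405
gripper_force: 50.9
t 42.3667 pos [ 0.6012 -0.0281  0.2587] psi -35.65 q [ -3.  18.  -8.  65.   0. 123.] F [ 0.3 -0.2 -0.2] open 40.5 gf 50.87533456273377
```

```bash
python3 -m crank '[[[0,0,0.003],[0,0,0],255],[[0,0,0.003],[0,0,0],255],[[0,0,0.003],[0,0,0],60],[[0,0,0],[0,0,0],60],[[0,0,0],[0,0,0],60],[[0,0,-0.08],[0,0,0],60],[[0,0,-0.16],[0,0,0],60],[[0,0,-0.24],[0,0,0],60],[[0,0,-0.24],[0,0,0],60],[[0,0,-0.24],[0,0,0],60]]' 30; python3 t.py .3637,.2322,.25,-9 ; python3 - <<'E'
from h import *
c=arm.camera("top");find(c);s=arm.camera("side");u,v=proj(s,(.601,-.028,.09));cv2.imwrite("pics/stack.png",crop(s,u,v,36,600))
E
```

```text
clock: 43.2
eef_pos: [0.6018, -0.0281, 0.357]
eef_rot: [2.793, 1.434, 0.006]
ft_force: [-0.0, -1.0, -0.7]
opening: 0.0654
gripper_force: 0.0
[0.1813, -0.864, 0.2645] [0.0014, -0.0005, -0.1481] dist mm 369 deg 27
t 43.2 pos [ 0.6018 -0.0281  0.357 ] psi -35.65 q [ -3.  16.   2.  76.  -0. 123.] F [-0.  -1.  -0.7] open 65.4 gf 0.0
16 px 318 263 xy [ 0.4772 -0.0027] d 236.0
14 px 224 306 xy [0.3698 0.2237] d 34.4
14 px 285 277 xy [0.4423 0.0767] d 170.1
14 px 252 244 xy [0.5231 0.1588] d 64.0
S px 219 309 xy [0.3639 0.2333] d 47.1
```

View pics/stack.png

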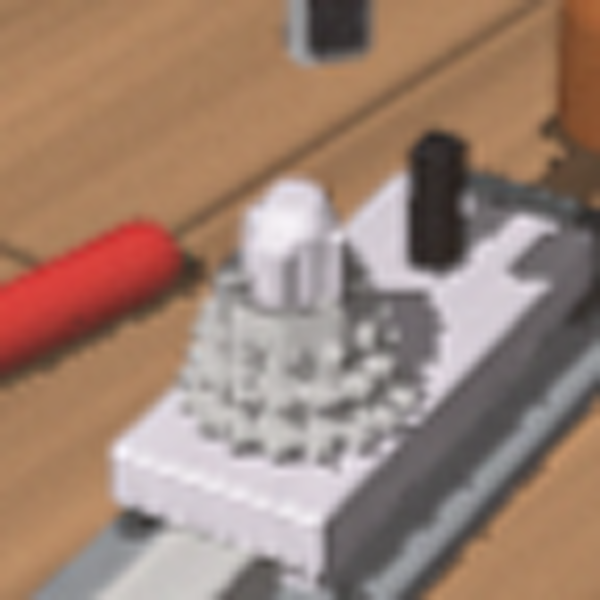

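```bash
python3 -m crank '[[[0.018,-0.08,0],[0,0,-0.03],60],[[0.036,-0.17,0],[0,0,-0.06],60],[[0.055,-0.26,0],[0,0,-0.09],60],[[0.073,-0.35,0],[0,0,-0.12],60],[[0.092,-0.44,0],[0,0,-0.148],60],[[0.111,-0.53,0],[0,0,-0.148],60],[[0.13,-0.62,0],[0,0,-0.148],60],[[0.149,-0.71,0],[0,0,-0.148],60],[[0.168,-0.8,0],[0,0,-0.148],60],[[0.1813,-0.864,0],[0,0,-0.148],60]]'; python3 -m crank '[[[0,0,0.05],[0,0,0],60],[[0,0,0.12],[0,0,0],60],[[0,0,0.19],[0,0,0],60],[[0,0,0.26],[0,0,0],60],[[0,0,0.26],[0,0,0],60],[[0,0,0.26],[0,0,0],60],[[0,0,0.26],[0,0,0],60],[[0,0,0.26],[0,0,0],60],[[0,0,0.26],[0,0,0],60],[[0,0,0.26],[0,0,0],60]]';python3 t.py .3637,.2322,.176,-9
```

```text
clock: 44.13
eef_pos: [0.3603, 0.2333, 0.3531]
eef_rot: [-2.387, -2.041, 0.004]
ft_force: [0.1, 0.7, -0.2]
opening: 0.0653
gripper_force: 0.0
clock: 44.97
eef_pos: [0.3631, 0.2325, 0.252]
eef_rot: [2.389, 2.04, 0.004]
ft_force: [0.3, 0.4, 0.6]
opening: 0.0653
gripper_force: 0.0
[-0.0007, 0.0012, 0.1899] [0.0005, -0.0005, -0.0001] dist mm 76 deg 0
t 44.9667 pos [0.3631 0.2325 0.252 ] psi -9.02 q [ 33.  -0. -30.  60.   0. 132.] F [0.3 0.4 0.6] open 65.3 gf 0.0
```

```bash
python3 -m crank '[[[0,0.001,0.07],[0,0,0],60],[[0,0.001,0.13],[0,0,0],60],[[0,0.001,0.19],[0,0,0],60],[[0,0.001,0.19],[0,0,0],60],[[0,0.001,0.19],[0,0,0],60],[[0,0.001,0.19],[0,0,0],255],[[0,0.001,0.19],[0,0,0],255],[[0,0.001,0.19],[0,0,0],255],[[0,0.001,0.19],[0,0,0],255],[[0,0.001,0.19],[0,0,0],255]]' 25;python3 t.py;python3 -m crank '[[[0,0,0],[0,0,0],70],[[0,0,0],[0,0,0],70],[[0,0,0],[0,0,-0.04],70],[[0,0,0],[0,0,-0.08],70],[[0,0,0],[0,0,-0.12],70],[[0,0,0],[0,0,-0.16],70],[[0,0,0],[0,0,-0.2],70],[[0,0,0],[0,0,-0.24],70],[[0,0,0],[0,0,-0.28],70],[[0,0,0],[0,0,-0.32],70]]' 25;python3 t.py .3637,.2322,.176,81
```

```text
clock: 45.8
eef_pos: [0.3639, 0.2327, 0.1766]
eef_rot: [2.389, 2.04, 0.005]
ft_force: [-1.5, -0.3, 7.0]
opening: 0.0413
gripper_force: 25.5
t 45.8 pos [0.3639 0.2327 0.1766] psi -9.02 q [ 33.   4. -36.  50.  -0. 132.] F [-1.5 -0.3  7. ] open 41.3 gf 25.50016247550957
clock: 46.63
eef_pos: [0.3631, 0.2322, 0.1749]
eef_rot: [1.109, 2.939, 0.0]
ft_force: [0.5, 1.0, 0.5]
opening: 0.0622
gripper_force: 0.0
[-0.0013, 0.001, -0.0027] [0.0001, 0.0, -0.1798] dist mm 1 deg 32
t 46.6333 pos [0.3631 0.2322 0.1749] psi 48.64 q [ 33.   4. -36.  50.   0.  74.] F [0.5 1.  0.5] open 62.2 gf 0.0
```

```bash
python3 -m crank '[[[0,0,-0.001],[0,0,-0.04],70],[[0,0,-0.001],[0,0,-0.08],70],[[0,0,-0.001],[0,0,-0.12],70],[[0,0,-0.001],[0,0,-0.16],70],[[0,0,-0.001],[0,0,-0.18],70],[[0,0,-0.001],[0,0,-0.18],255],[[0,0,-0.001],[0,0,-0.18],255],[[0,0,-0.001],[0,0,-0.18],255],[[0,0,-0.001],[0,0,-0.18],255],[[0,0,-0.001],[0,0,-0.18],255]]' 50;python3 t.py;python3 -m crank '[[[0,0,-0.03],[0,0,0],255],[[0,0,-0.1],[0,0,0],255],[[0,0,-0.18],[0,0,0],255],[[0,0,-0.26],[0,0,0],255],[[0,0,-0.34],[0,0,-0.04],255],[[0,0,-0.42],[0,0,-0.08],255],[[0,0,-0.44],[0,0,-0.1],255],[[0,0,-0.44],[0,0,-0.1],255],[[0,0,-0.44],[0,0,-0.1],255],[[0,0,-0.44],[0,0,-0.1],255]]' 50;python3 t.py .6011,-.0282,.345,99.4
```

```text
clock: 47.47
eef_pos: [0.3632, 0.2323, 0.1757]
eef_rot: [0.258, 3.13, 0.001]
ft_force: [-1.9, 0.1, 4.8]
opening: 0.0404
gripper_force: 50.9
t 47.4667 pos [0.3632 0.2323 0.1757] psi 80.59 q [ 33.   4. -36.  50.   0.  42.] F [-1.9  0.1  4.8] open 40.4 gf 50.932741267606616
clock: 48.3
eef_pos: [0.3627, 0.232, 0.3496]
eef_rot: [0.234, -3.131, 0.002]
ft_force: [-0.3, 0.3, -0.2]
opening: 0.0404
gripper_force: 50.8
[-0.4927, -0.7318, 0.0113] [-0.0003, -0.0006, -0.0047] dist mm 353 deg 1
t 48.3 pos [0.3627 0.232  0.3496] psi 98.55 q [ 33.  -3. -19.  73.   0.  24.] F [-0.3  0.3 -0.2] open 40.4 gf 50.81467535812408
```

```bash
python3 -m crank '[[[-0.04,-0.06,0],[0,0,-0.0045],255],[[-0.09,-0.135,0],[0,0,-0.0045],255],[[-0.14,-0.21,0],[0,0,-0.0045],255],[[-0.19,-0.285,0],[0,0,-0.0045],255],[[-0.24,-0.36,0],[0,0,-0.0045],255],[[-0.29,-0.435,0],[0,0,-0.0045],255],[[-0.34,-0.505,0],[0,0,-0.0045],255],[[-0.39,-0.58,0],[0,0,-0.0045],255],[[-0.44,-0.655,0],[0,0,-0.0045],255],[[-0.48,-0.715,0],[0,0,-0.0045],255]]'; python3 -m crank '[[[-0.0127,-0.0168,0],[0,0,0],255],[[-0.0127,-0.0168,0],[0,0,0],255],[[-0.0127,-0.0168,0.02],[0,0,0],255],[[-0.0127,-0.0168,0.04],[0,0,0],255],[[-0.0127,-0.0168,0.04],[0,0,0],255],[[-0.0127,-0.0168,0.04],[0,0,0],255],[[-0.0127,-0.0168,0.04],[0,0,0],255],[[-0.0127,-0.0168,0.04],[0,0,0],255],[[-0.0127,-0.0168,0.04],[0,0,0],255],[[-0.0127,-0.0168,0.04],[0,0,0],255]]';python3 t.py .6011,-.0282,.29,99.4
```

```text
clock: 49.13
eef_pos: [0.5971, -0.0236, 0.3486]
eef_rot: [0.255, -3.128, -0.0]
ft_force: [-0.6, 0.3, -0.4]
opening: 0.0406
gripper_force: 50.8
clock: 49.97
eef_pos: [0.6021, -0.0271, 0.3356]
eef_rot: [-0.26, 3.13, -0.0]
ft_force: [0.7, 0.1, -0.7]
opening: 0.0401
gripper_force: 50.9
[0.003, -0.0022, 0.114] [-0.0, 0.0003, 0.0006] dist mm 46 deg 0
t 49.9667 pos [ 0.6021 -0.0271  0.3356] psi 99.51 q [ -3.  16.  -0.  74.   0. -12.] F [ 0.7  0.1 -0.7] open 40.1 gf 50.85869163740426
```

```bash
python3 -m crank '[[[0.004,-0.002,0],[0,0,0.0006],255],[[0.004,-0.002,0.02],[0,0,0.0006],255],[[0.004,-0.002,0.04],[0,0,0.0006],255],[[0.004,-0.002,0.06],[0,0,0.0006],255],[[0.004,-0.002,0.075],[0,0,0.0006],255],[[0.004,-0.002,0.09],[0,0,0.0006],255],[[0.004,-0.002,0.1],[0,0,0.0006],255],[[0.004,-0.002,0.11],[0,0,0.0006],255],[[0.004,-0.002,0.12],[0,0,0.0006],255],[[0.004,-0.002,0.125],[0,0,0.0006],255]]';python3 t.py .6008,-.0282,.2704,99.4
```

```text
clock: 50.8
eef_pos: [0.6007, -0.0284, 0.2846]
eef_rot: [0.257, -3.131, -0.0]
ft_force: [0.4, 0.2, -1.1]
opening: 0.0405
gripper_force: 50.9
[-0.0004, 0.0004, 0.0354] [0.0, -0.0001, -0.0001] dist mm 14 deg 0
t 50.8 pos [ 0.6007 -0.0284  0.2846] psi 99.39 q [ -3.  17.  -5.  68.  -0. -12.] F [ 0.4  0.2 -1.1] open 40.5 gf 50.865947948768735
```

```bash
python3 -m crank '[[[0,0,0.007],[0,0,0],255],[[0,0,0.014],[0,0,0],255],[[0,0,0.02],[0,0,0],255],[[0,0,0.026],[0,0,0],255],[[0,0,0.032],[0,0,0],255],[[0,0,0.036],[0,0,0],255],[[0,0,0.038],[0,0,0],255],[[0,0,0.038],[0,0,0],255],[[0,0,0.038],[0,0,0],255],[[0,0,0.038],[0,0,0],255]]';python3 t.py
```

```text
clock: 51.63
eef_pos: [0.6006, -0.0284, 0.2707]
eef_rot: [-0.257, 3.13, -0.0]
ft_force: [-3.0, 0.3, 5.4]
opening: 0.0405
gripper_force: 51.5
t 51.6333 pos [ 0.6006 -0.0284  0.2707] psi 99.39 q [ -3.  17.  -7.  66.   0. -12.] F [-3.   0.3  5.4] open 40.5 gf 51.48419546429068
```

```bash
python3 -m crank '[[[0,0,-0.003],[0,0,0],60],[[0,0,-0.003],[0,0,0],60],[[0,0,-0.003],[0,0,0],60],[[0,0,-0.06],[0,0,0],60],[[0,0,-0.12],[0,0,0],60],[[0,0,-0.19],[0,0,0],60],[[0,0,-0.19],[0,0,0],60],[[0,0,-0.19],[0,0,0],136],[[0,0,-0.19],[0,0,0],136],[[0,0,-0.19],[0,0,0],136]]' 50; python3 t.py .6150,-.1121,.345,99.4 .6150,-.1121,.239,99.4
```

```text
clock: 52.47
eef_pos: [0.6004, -0.0284, 0.3445]
eef_rot: [0.257, -3.129, -0.0]
ft_force: [0.1, -0.2, -0.7]
opening: 0.04
gripper_force: 0.0
[-0.0018, -0.2125, -0.0014] [0.0001, -0.0006, -0.0001] dist mm 85 deg 0
[-0.0, -0.0, 0.265] [0.0, -0.0, -0.0] dist mm 106 deg 0
t 52.4667 pos [ 0.6004 -0.0284  0.3445] psi 99.39 q [ -3.  16.   1.  75.   0. -12.] F [ 0.1 -0.2 -0.7] open 40.0 gf 0.0
```

```bash
python3 -m crank '[[[-0.0018,-0.08,0],[0,0,0],136],[[-0.0018,-0.16,0],[0,0,0],136],[[-0.0018,-0.2125,0],[0,0,0],136],[[-0.0018,-0.2125,0],[0,0,0],136],[[-0.0018,-0.2125,0],[0,0,0],136],[[-0.0018,-0.2125,0.05],[0,0,0],136],[[-0.0018,-0.2125,0.1],[0,0,0],136],[[-0.0018,-0.2125,0.12],[0,0,0],136],[[-0.0018,-0.2125,0.12],[0,0,0],136],[[-0.0018,-0.2125,0.12],[0,0,0],136]]' 50; python3 t.py .6150,-.1121,.239,99.4; python3 - <<'E'
from h import *
s=arm.camera("side");u,v=proj(s,(.605,-.06,.1));cv2.imwrite("pics/stack2.png",crop(s,u,v,42,600))
E
```

```text
clock: 53.3
eef_pos: [0.615, -0.1114, 0.2976]
eef_rot: [0.258, -3.129, -0.001]
ft_force: [0.0, 0.8, 0.7]
opening: 0.0398
gripper_force: 0.0
[0.0001, -0.0019, 0.1464] [0.0002, -0.0004, 0.0002] dist mm 59 deg 0
t 53.3 pos [ 0.615  -0.1114  0.2976] psi 99.44 q [-10.  19.  -1.  70.   0. -20.] F [0.  0.8 0.7] open 39.8 gf 0.0
```

View pics/stack2.png

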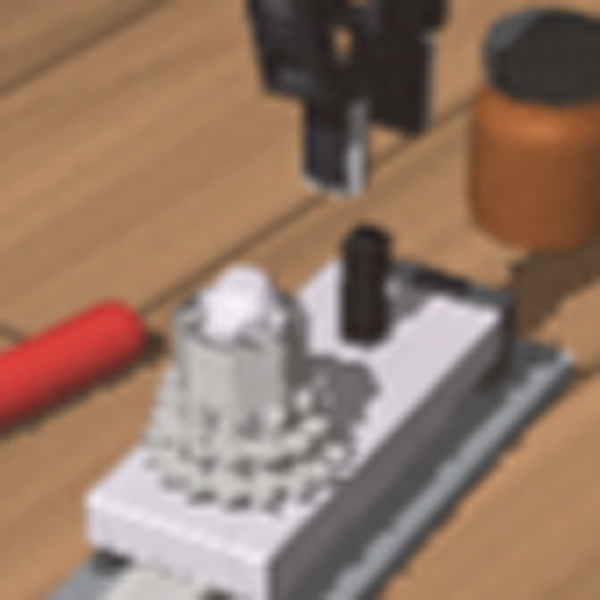

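Full stack seated (spacer on top, nose showing). Grip the handle and run the carriage.

```bash
python3 -m crank '[[[0,-0.0015,0.05],[0,0,0],136],[[0,-0.0015,0.1],[0,0,0],136],[[0,-0.0015,0.1464],[0,0,0],136],[[0,-0.0015,0.1464],[0,0,0],136],[[0,-0.0015,0.1464],[0,0,0],136],[[0,-0.0015,0.1464],[0,0,0],255],[[0,-0.0015,0.1464],[0,0,0],255],[[0,-0.0015,0.1464],[0,0,0],255],[[0,-0.0015,0.1464],[0,0,0],255],[[0,-0.0015,0.1464],[0,0,0],255]]' 60; python3 t.py; python3 -m crank '[[[0,0.01,0],[0,0,0],255],[[0,0.03,0],[0,0,0],255],[[0,0.06,0],[0,0,0],255],[[0,0.09,0],[0,0,0],255],[[0,0.12,0],[0,0,0],255],[[0,0.15,0],[0,0,0],255],[[0,0.18,0],[0,0,0],255],[[0,0.21,0],[0,0,0],255],[[0,0.235,0],[0,0,0],255],[[0,0.25,0],[0,0,0],255]]'; python3 t.py; python3 -m crank '[[[0,0.01,0],[0,0,0],255],[[0,0.02,0],[0,0,0],255],[[0,0.03,0],[0,0,0],255],[[0,0.04,0],[0,0,0],255],[[0,0.05,0],[0,0,0],255],[[0,0.06,0],[0,0,0],255],[[0,0.07,0],[0,0,0],255],[[0,0.08,0],[0,0,0],255],[[0,0.085,0],[0,0,0],255],[[0,0.085,0],[0,0,0],255]]'; python3 t.py .591,.0255,.239,99.4
```

```text
clock: 54.18
eef_pos: [0.6158, -0.1121, 0.2416]
eef_rot: [-0.258, 3.128, 0.002]
ft_force: [-0.3, 4.8, 5.3]
opening: 0.0129
gripper_force: 60.1
t 54.1833 pos [ 0.6158 -0.1121  0.2416] psi 99.43 q [-10.  20.  -6.  63.   0. -20.] F [-0.3  4.8  5.3] open 12.9 gf 60.12516260147095
clock: 55.02
eef_pos: [0.5997, -0.014, 0.2416]
eef_rot: [-0.256, 3.127, -0.005]
ft_force: [-0.4, -5.6, 7.2]
opening: 0.0126
gripper_force: 60.3
t 55.0167 pos [ 0.5997 -0.014   0.2416] psi 99.37 q [ -1.  18. -10.  62.  -0. -11.] F [-0.4 -5.6  7.2] open 12.6 gf 60.28012990951538
clock: 55.85
eef_pos: [0.5942, 0.0193, 0.2416]
eef_rot: [-0.256, 3.127, -0.003]
ft_force: [1.0, -3.0, 6.1]
opening: 0.0132
gripper_force: 60.4
[0.0053, 0.0166, 0.0065] [-0.0008, 0.0012, -0.0002] dist mm 7 deg 0
t 55.85 pos [0.5942 0.0193 0.2416] psi 99.37 q [  2.  17. -11.  62.  -0.  -7.] F [ 1.  -3.   6.1] open 13.2 gf 60.374794006347656
```

```bash
python3 -m crank '[[[0,0.004,0],[0,0,0],255],[[0,0.008,0],[0,0,0],255],[[0,0.012,0],[0,0,0],255],[[0,0.016,0],[0,0,0],255],[[0,0.018,0],[0,0,0],255],[[0,0.02,0],[0,0,0],255],[[0,0.022,0],[0,0,0],255],[[0,0.024,0],[0,0,0],255],[[0,0.024,0],[0,0,0],255],[[0,0.024,0],[0,0,0],255]]'; python3 t.py
```

```text
clock: 56.68
eef_pos: [0.5929, 0.0273, 0.2416]
eef_rot: [-0.254, 3.127, -0.009]
ft_force: [0.9, -10.6, 6.1]
opening: 0.0127
gripper_force: 60.3
t 56.6833 pos [0.5929 0.0273 0.2416] psi 99.29 q [  3.  17. -11.  62.  -0.  -7.] F [  0.9 -10.6   6.1] open 12.7 gf 60.31560838222504
```

```bash
python3 -m crank '[[[0,0.004,0],[0,0,0],255],[[0,0.008,0],[0,0,0],255],[[0,0.012,0],[0,0,0],255],[[0,0.012,0],[0,0,0],255],[[0,0.012,0],[0,0,0],255],[[0,0.012,0],[0,0,0],255],[[0,0.012,0],[0,0,0],255],[[0,0.012,0],[0,0,0],255],[[0,0.012,0],[0,0,0],255],[[0,0.012,0],[0,0,0],255]]'; python3 t.py
```

```text
clock: 57.52
eef_pos: [0.5926, 0.0289, 0.2416]
eef_rot: [-0.249, 3.127, -0.023]
ft_force: [4.3, -27.4, 6.4]
opening: 0.0127
gripper_force: 60.7
t 57.5167 pos [0.5926 0.0289 0.2416] psi 99.1 q [  3.  17. -11.  62.  -1.  -6.] F [  4.3 -27.4   6.4] open 12.7 gf 60.68208575248718
```

```bash
python3 -m crank '[[[0,-0.005,0],[0,0,0],255],[[0,-0.009,0],[0,0,0],255],[[0,-0.009,0],[0,0,0],136],[[0,-0.009,0],[0,0,0],136],[[0,-0.009,0],[0,0,0],136],[[0,-0.009,0],[0,0,0],136],[[0,-0.009,-0.08],[0,0,0],136],[[0,-0.009,-0.16],[0,0,0],136],[[0,-0.009,-0.25],[0,0,0],136],[[0,-0.009,-0.3],[0,0,0],136]]'; python3 t.py .4,-.15,.4,99.4; python3 -m crank '[[[-0.05,-0.06,0],[0,0,0],136],[[-0.1,-0.12,0],[0,0,0],136],[[0,-0.2,0],[0,0,0],136],[[0.1,-0.28,0],[0,0,0],136],[[0.2,-0.36,0],[0,0,0],136],[[0.3,-0.4,0],[0,0,0],136],[[0.38,-0.42,0],[0,0,0],136],[[0.4,-0.42,0],[0,0,0],136],[[0.4,-0.42,0],[0,0,0],136],[[0.4,-0.42,0],[0,0,0],136]]';python3 t.py; python3 - <<'E'
from h import *
s=arm.camera("side");a=cv2.resize(s["frame"][170:320,220:420,::-1],(800,600),interpolation=cv2.INTER_CUBIC);cv2.imwrite("pics/end.png",a)
t=arm.camera("top");cv2.imwrite("pics/endt.png",t["frame"][:,:,::-1])
E
```

```text
clock: 58.35
eef_pos: [0.5918, 0.0307, 0.3632]
eef_rot: [-0.258, 3.127, 0.0]
ft_force: [0.9, 1.1, 1.0]
opening: 0.0399
gripper_force: 0.0
[0.5467, -0.367, -0.0939] [-0.0001, 0.0011, 0.0002] dist mm 266 deg 0
t 58.35 pos [0.5918 0.0307 0.3632] psi 99.43 q [ 3. 15.  2. 77.  0. -6.] F [0.9 1.1 1. ] open 39.9 gf 0.0
clock: 59.18
eef_pos: [0.4602, -0.162, 0.3598]
eef_rot: [-0.254, 3.13, -0.0]
ft_force: [0.7, 0.4, 0.7]
opening: 0.0399
gripper_force: 0.0
t 59.1833 pos [ 0.4602 -0.162   0.3598] psi 99.29 q [-19.   3. -12.  74.   0. -29.] F [0.7 0.4 0.7] open 39.9 gf 0.0
```

View pics/end.png

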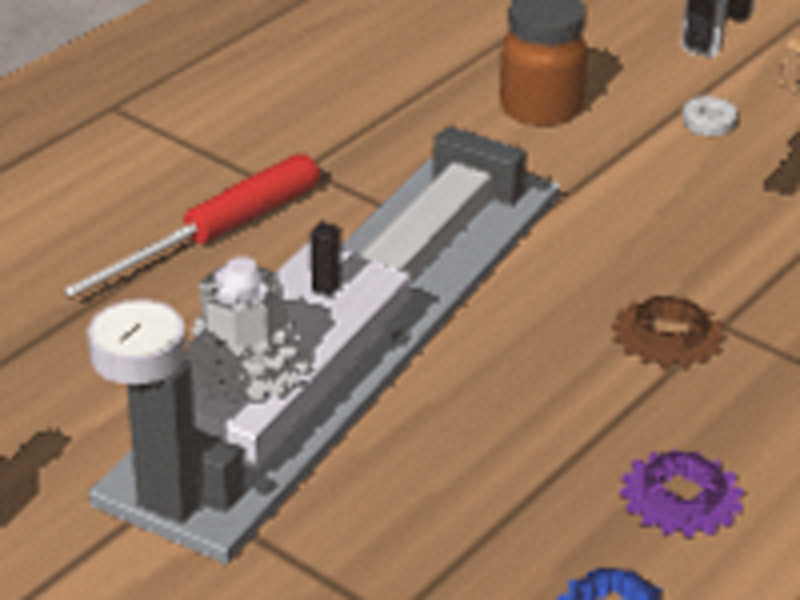

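View pics/endt.png

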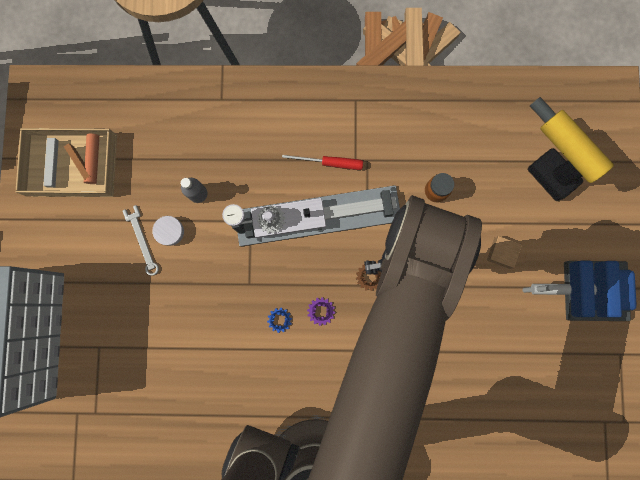

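```bash
python3 -c "
from workcell import arm;print(arm.hand_in())"
```

```text
the job is handed in; nothing more can be done
None
```

I stroked the bare carriage to both stops, seated cog16, cog14, cog12 and then the spacer fully home on the hub (cog18 was not on the bench), left the loaded carriage at the gauge stop with nothing else touched, and handed the job in at about 59 s; no verdict came back.

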